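Lever a carved stone up and pack it level

TASK

The carved stone lies front edge down, with only its back on a bearer. Set the pry bar's toe under the rebated front edge, lever the stone up over the steel angle and let the bar lie there, its own weight holding the stone up while you push the loose oak packer well in under the stone's underside beside the bar. Then let the stone down gently so that it lies level on bearer and packer in the place where it was, draw the bar out and lay it flat on the bench a little clear of the stone, with the things standing about left alone.

Things in the scene. Friction and masses are not known exactly. Their poses are not given: they have to be found in the camera images.
- stone: Carved limestone plaque, 2.4 kg: block 160 (x) x 180 (y) x 40 mm, carving 6 mm more; origin at the centre of the block's underside, z out of the carved top. A lip, 18 mm thick, overhangs the front (y -90 to -118), its underside 22 mm above the block's. Starts leaning 10 degrees: underside's front edge (y = -90) on the bench, back on the bearer; the front faces about world -y.
- stone_lip (a point): Middle of the lip's lower outer edge, at (0, -118, 22) mm in the stone's frame; 17 mm above the bench at the start, 42 mm when the stone lies level on 20 mm packing, about 50 mm when the bar holds the stone up.
- stone_back (a point): Point of the stone's underside over the bearer, at (0, 45, 0) mm in the stone's frame.
- rear_bearer: Oak bearer under the back of the stone, 190 (x) x 34 (y) x 20 mm high, loose; origin at the centre of its underside.
- angle_iron: Fulcrum: 50 mm length of 25 x 25 x 4 mm steel angle, loose, 0.12 kg, ridge up, 41 mm wide at its foot. Origin on the bench under the ridge; x along the ridge, which is 20.5 mm up, parallel to the stone's lip, about 58 mm out from it and about 38 mm to the +x side of the stone's middle.
- pry_bar: Blue flat steel bar, 0.95 kg. Handle 24 wide (y) x 14 mm thick (z), x from -181 to the bend at +144 mm; then a steel toe 55 mm long turned up 22 degrees, tapering to 3.5 mm, 34 wide. Origin under the handle at the balance point; x to the toe, z up. Its weight holds the stone up when the toe is 20 mm under the lip, the handle over the ridge and the handle's end down on the bench.
- bar_toe (a point): Lower edge of the toe's tip, at (195, 0, 20.6) mm in the bar's frame.
- packer: Loose oak packer, 110 (x) x 34 (y) x 20 mm high, 0.06 kg, nose bevelled over the last 15 mm; origin at the centre of its underside, x points to the nose.
- packer_nose (a point): Middle of the packer's nose, at (55, 0, 10) mm in the packer's frame.
- clamp (a point): Inner end of the F-clamp arm fixed on the bench's front edge: a steel bar 16 mm wide (y) and 33 mm high that runs from here along world -x, off the bench; the bar cannot be laid across it.
- beam_end (a point): Upper end of a steel channel that leans over the bench's right front corner: it rises from the floor towards the robot's right front to this point and stands in the way of low moves there.
- pot: White pot, 72 mm wide, 58 mm high, a bystander on the bench; origin at the centre of its underside.
- mug: Yellow mug, 84 mm wide, 88 mm high, a bystander; origin at the centre of its underside.
- lump_hammer: Club hammer lying flat, 245 mm long, a bystander; origin at the centre of its underside.

How it is judged:
By the outcome, as a careful person would: the job done as asked, in the order asked, and still so for the second after the job is handed in, with the robot touching nothing.
It also fails if it takes over 72 s, if anything falls off the work surface, if the arm or the gripper's body presses on something with over 40 N, if the wrist force passes 120 N, or if a joint passes its speed limit or range.

ROBOT

A 6-joint arm with a two-finger parallel gripper is mounted at the origin on a cart in front of the work surface, level with it; the furniture and walls round the work are solid. World frame = base frame: x ahead of the robot, y to its left, z up, the work surface at z = 0. Lengths are in mm, angles in degrees, forces in N, time in s.
With the tool pointing down it reaches from about 300 to 850 mm from the base axis. Payload 4.2 kg.
Tool frame: the origin (TCP) lies on the centre line of the jaws, within the pads' length; the fingertips stand 11 mm ahead of it and the grasp point (between the pads) lies 8 mm behind it; z points along the fingers, y is the direction in which the jaws open and shut (so a half turn about z gives the same grasp; the last joint's range is limited). The gripper opens to 91 mm and grips with 3 to 60 N. Pads are 32 mm wide; open, the fingers measure 118 mm over their backs; the gripper's body (76 mm by 178 mm) begins 60 mm behind the grasp point.
Start: joints at [-70.245, 18.312, 89.639, -0, 72.044, -1.146], TCP at [205.142, -537.177, 224.976] pointing down, gripper open.
Joint ranges: [-177.97, 177.97], [-48.28, 115.42], [12.27, 149.76], [-77.06, 257.06], [2.81, 150.46], [-146.56, 146.56]. Speed limits (degrees/s): [147.25, 147.25, 180, 180, 180, 180].

INTERFACE

Orientations are given as [roll, pitch, yaw] about the fixed x, y, z axes, in that order (R = Rz(yaw) Ry(pitch) Rx(roll)).
In Python, from workcell import env, grab_frame gives the robot as it stands. The module is installed in compiled form; this text tells all that it offers.
- The arm moves only by the tool arm_command, never from a script. Its argument "series" is one flat list of numbers, 6 for each row, row after row: the shift along the world's x, y, z each as a share of 400 mm, from -1 to 1, then the turn, a rotation vector about the world's x, y, z each as a share of 45 degrees, from -1 to 1. A call has 1 to 20 rows; each row shifts and turns the commanded pose from where the row before left it; what a row does not reach is not made up. A row lasts 1/12 s, in which the tool goes at most 41.7 mm and 7.16 degrees, less where a joint would pass 70% of its speed; a pose out of reach is approached as far as the arm can. A call with a number of a shift or a turn outside -1 to 1 is refused whole. A call with a gripper value outside its range is refused whole. "hand" is the opening, from 0 (shut) to 1 (fully open), set as the call begins (left out, the last holds). The fingers move at their own pace and stop on an object; "newtons" is the grip in N (left out, the last holds). Time passes only in rows, so rows that do not move let the fingers close. It gives the time, the measured TCP pose, the force and the opening at its end, in the units of the state.
- env.state(): the state, without advancing time (a new reading comes with each control period).
- grab_frame(name): name is "side" or "top"; returns a dict with "frame" (480x640x3 uint8, red, green, blue), "intrinsics" (3x3 intrinsics, pixels), "k1" (the pictures are not rectified: a ray, as slopes to the right and down, at radius r is drawn at 1 + k1 r^2 times it, then the intrinsics apply), "R" (3x3) and "t" (3): a world point X has camera coordinates R X + t. Camera axes: x right, y down, z forward; pixel columns grow to the right and rows downward; lengths in mm; the calibration is good to about 2 mm. A picture is of the moment at which its call begins. There is no depth.
- env.job_done(): hands the job in, once; it reports no verdict.
The state is a dict: "time_s": time; "qpos": joint angles; "qvel": joint speeds; "effort": joint torques, N m; "ee_pos": TCP position; "ee_rot": TCP orientation; "force": force on the tool from outside, world axes, zero at the start; "torque": the same for the moment, N m; "gripper_width": finger opening in mm.
Only numpy, scipy, OpenCV 4.12 (cv2) and the standard library are available. Lean on these libraries where they do the work, as an engineer would, in place of code of your own. Each camera call takes 0.05 s, during which the arm holds its last target.

## Working session

There is one attempt and no reset: what is moved stays moved. The work goes in short steps, Python scripts to look and compute and a tool call to move; the robot and the scene stay as the last step left them, time stands still between calls to the robot, and variables do not carry over. Pictures are saved under pics/ and viewed, and the job is handed in when it is done.

Besides the shell and the picture viewer there is one more tool, called after ">>>" by a JSON object that holds its "fn" and its "kwargs". arm_command: Moves the arm, as the interface text tells. Shift numbers are shares of 400 mm and turn numbers shares of 45 degrees, none past 1 either way. Its arguments: {"type":"object","properties":{"series":{"type":"array"},"hand":{"type":"number"},"newtons":{"type":"number"}},"required":["series"]}

```bash
mkdir -p pics; cat > h.py <<'E'
import numpy as np, cv2
from workcell import env, grab_frame
def snap(n,tag):
    f=grab_frame(n); cv2.imwrite(f'pics/{tag}.png',f['frame'][:,:,::-1]); np.savez(f'pics/{tag}.npz',**{k:np.array(v) for k,v in f.items()}); return f
def load(tag): return dict(np.load(f'pics/{tag}.npz'))
def ray(f,u,v):
    K=f['intrinsics']; d=np.array([(u-K[0,2])/K[0,0],(v-K[1,2])/K[1,1]]); k=float(f['k1']); s=d.copy()
    for _ in range(30): s=d/(1+k*(s@s))
    R=f['R'];t=f['t']; return -R.T@t, R.T@np.array([s[0],s[1],1])
def atz(f,u,v,z):
    c,d=ray(f,u,v); return c+d*(z-c[2])/d[2]
def proj(f,X):
    X=np.atleast_2d(X).astype(float); c=X@f['R'].T+f['t']; s=c[:,:2]/c[:,2:]; s=s*(1+float(f['k1'])*(s**2).sum(1,keepdims=True)); K=f['intrinsics']
    return np.c_[s[:,0]*K[0,0]+K[0,2],s[:,1]*K[1,1]+K[1,2]]
def tri(fs,uvs):
    A=np.zeros((3,3));b=np.zeros(3)
    for f,(u,v) in zip(fs,uvs):
        c,d=ray(f,u,v);d/=np.linalg.norm(d);P=np.eye(3)-np.outer(d,d);A+=P;b+=P@c
    return np.linalg.solve(A,b)
def crop(tag,x0,y0,w,h,s):
    im=cv2.imread(f'pics/{tag}.png')[y0:y0+h,x0:x0+w]; im=cv2.resize(im,None,fx=s,fy=s,interpolation=cv2.INTER_CUBIC)
    st=20
    for x in range((x0//st+1)*st,x0+w,st):
        cv2.putText(im,str(x),((x-x0)*s,8),0,.3,(0,0,255),1); cv2.line(im,((x-x0)*s,10),((x-x0)*s,16),(0,0,255),1)
    for y in range((y0//st+1)*st,y0+h,st):
        cv2.putText(im,str(y),(0,(y-y0)*s),0,.3,(0,0,255),1); cv2.line(im,(20,(y-y0)*s),(26,(y-y0)*s),(0,0,255),1)
    n=f'pics/{tag}_c{x0}_{y0}.png'; cv2.imwrite(n,im); return n
E
python3 - <<'E'
from h import *
for n in('side','top'):
    f=snap(n,n+'0'); print(n,-f['R'].T@f['t'],f['R'][2],f['intrinsics'][0,0],f['k1'])
print(env.state())
E
```

```text
side [-483.74487536 1181.3199264  1248.15055973] [ 0.56521507 -0.59871177 -0.56751753] 570.8368692436909 -0.050100726423674705
top [ 256.19014231   43.14216493 1926.98779965] [ 0.17358018 -0.0024885  -0.9848166 ] 537.5911260189432 -0.08323373547375414
{'time_s': 0.1, 'qpos': array([-7.02446346e+01,  1.83496610e+01,  8.96995877e+01, -7.75267218e-04,
        7.20441934e+01, -1.14574443e+00]), 'qvel': array([-0.07798304, -0.05764319, -0.18519088,  0.08743043,  0.08240074,
        0.10236463]), 'effort': array([ 5.21945421e-04, -4.13333559e+01, -2.32510507e+01,  7.28792860e-02,
        4.22622648e-02, -6.83211601e-05]), 'ee_pos': array([ 204.98611994, -536.75475414,  224.18630748]), 'ee_rot': array([-1.79906562e+02, -1.13146741e-03,  2.09013485e+01]), 'force': array([-0.27874526,  0.66881974,  0.733218  ]), 'torque': array([ 0.00691164,  0.04497292, -0.05797968]), 'gripper_width': 91.1702453162671}
```

View pics/side0.png

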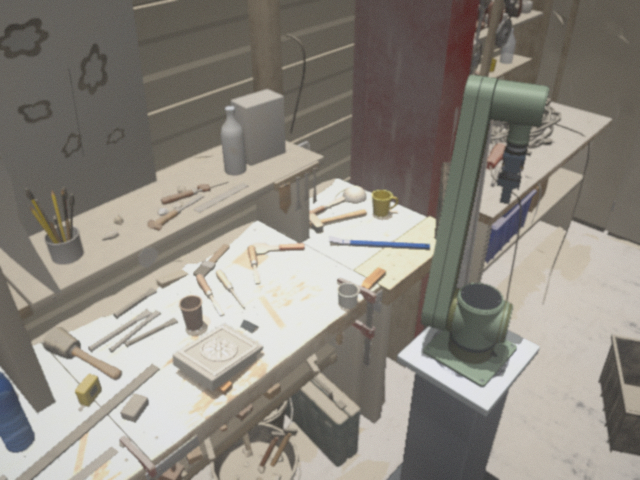

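View pics/top0.png

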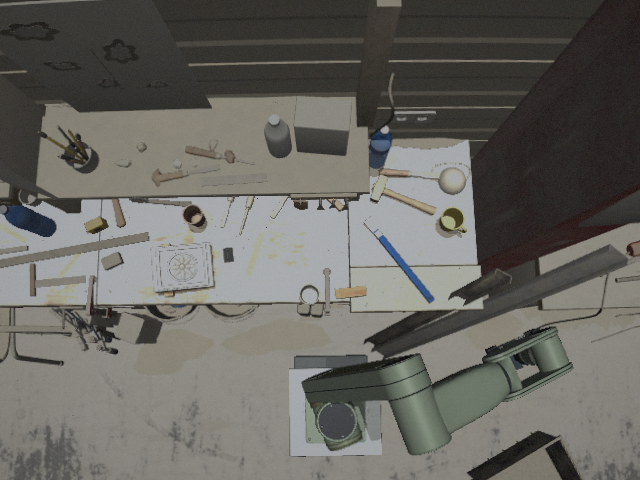

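```bash
python3 - <<'E'
from h import *
crop('top0',140,230,130,85,6);crop('top0',290,180,190,135,4);crop('side0',160,300,130,100,6);crop('side0',300,170,150,150,5)
f=load('top0')
for p in [(183,265),(228,255),(350,292),(433,301),(370,222),(310,296),(327,290)]: print(p,atz(f,*p,0).round())
E
```

```text
(183, 265) [521. 539.   0.]
(228, 255) [555. 375.   0.]
(350, 292) [414. -65.   0.]
(433, 301) [ 376. -362.    0.]
(370, 222) [ 669. -145.    0.]
(310, 296) [402.  79.   0.]
(327, 290) [422.  18.   0.]
```

View pics/top0_c140_230.png

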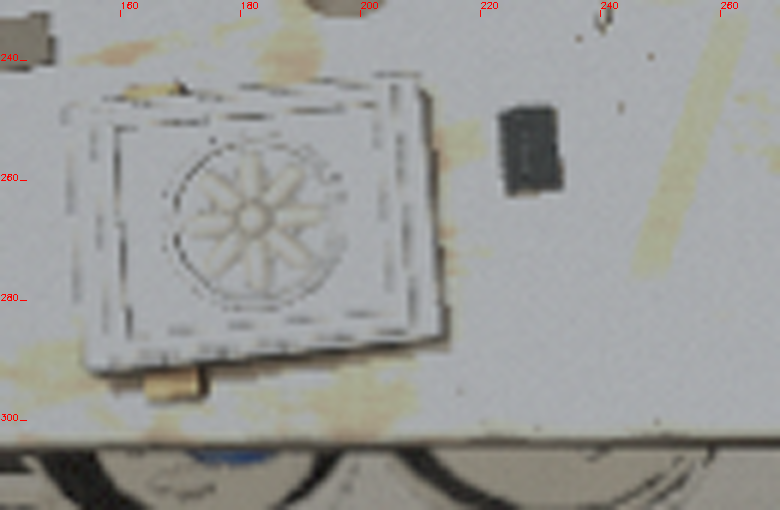

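View pics/top0_c290_180.png

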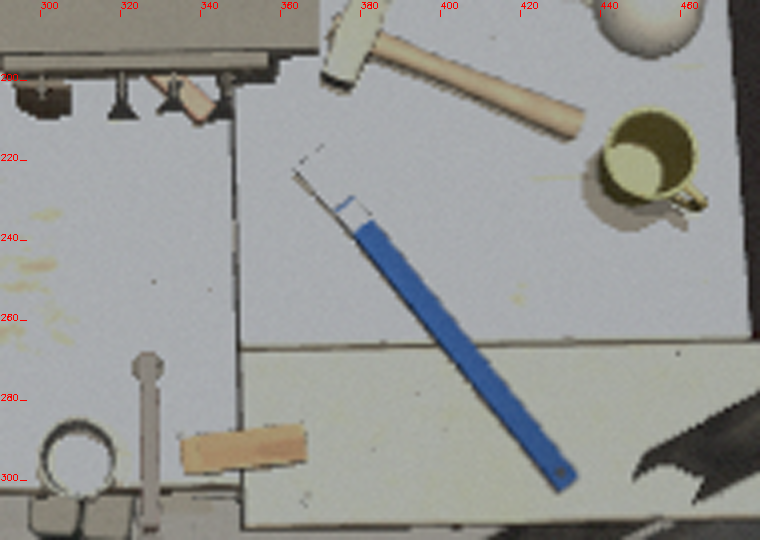

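View pics/side0_c160_300.png

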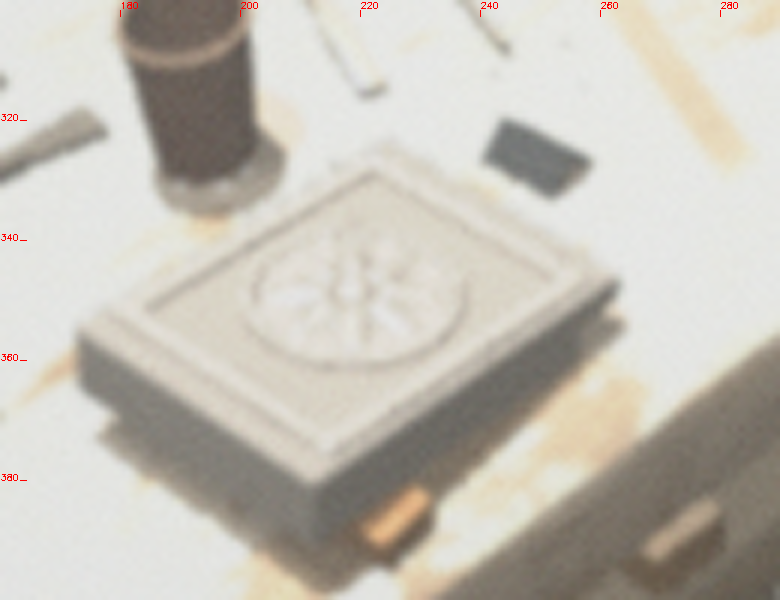

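View pics/side0_c300_170.png

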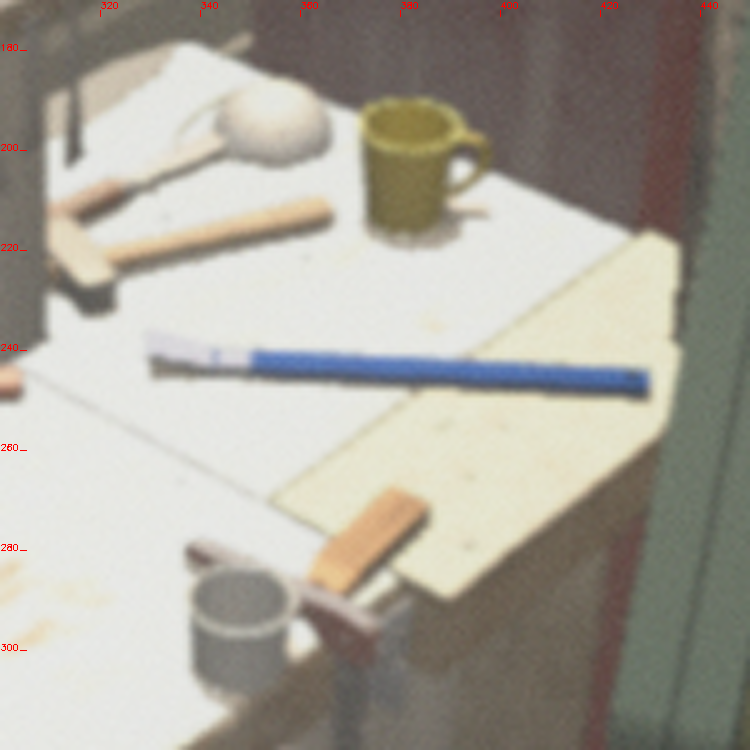

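```bash
cat >> h.py <<'E'
from scipy.optimize import least_squares
from scipy.spatial.transform import Rotation as Ro
def fit(obs,x0,lean=0,z=0,pz=None):
    # obs: list of (frame, [(pt,uv)]) ; pose x,y,yaw ; local pts; lean about local x, pivot pt pz at height z
    pz=np.zeros(3) if pz is None else np.array(pz,float)
    def W(p,P):
        R=(Ro.from_euler('z',p[2],degrees=True)*Ro.from_euler('x',lean,degrees=True)).as_matrix()
        o=np.array([p[0],p[1],0.]); o[2]=z-(R@pz)[2]
        return np.atleast_2d(P)@R.T+o
    def res(p): return np.concatenate([(proj(f,W(p,[q for q,_ in l]))-np.array([u for _,u in l])).ravel() for f,l in obs])
    r=least_squares(res,x0,loss='soft_l1'); return r.x,res(r.x).reshape(-1,2),W
def overlay(tag,Ws,out,box,s):
    f=load(tag); x0,y0,w,h=box
    im=cv2.imread(f'pics/{tag}.png')[y0:y0+h,x0:x0+w]; im=cv2.resize(im,None,fx=s,fy=s,interpolation=cv2.INTER_CUBIC)
    for P,col in Ws:
        q=((proj(f,P)-[x0,y0]+.5)*s).astype(int)
        cv2.polylines(im,[q.reshape(-1,1,2)],True,col,1)
    cv2.imwrite(out,im)
def rect(x0,x1,y0,y1,z): return np.array([[x0,y0,z],[x1,y0,z],[x1,y1,z],[x0,y1,z]],float)
E
cat > m.py <<'E'
from h import *
T=load('top0');S=load('side0')
c=lambda x,y:(140+x/6-.5,230+y/6-.5); cs=lambda x,y:(160+x/6-.5,300+y/6-.5)
d=lambda x,y:(290+x/4-.5,180+y/4-.5); ds=lambda x,y:(300+x/5-.5,170+y/5-.5)
UL,UR,LR,LL=[80,90,40],[80,-118,40],[-80,-118,40],[-80,90,40]
st=fit([(T,[(UL,c(68,108)),(UR,c(425,82)),(LR,c(446,335)),(LL,c(92,370))]),(S,[(UL,cs(78,335)),(LL,cs(315,485)),(LR,cs(618,283)),(UR,cs(385,148))])],[520,535,0],10,0,[0,-90,0])
print('stone',st[0].round(1),st[1].round(1).tolist())
p=st[0];W=st[2];print('lip',W(p,[0,-118,22]).round(1))
# angle: foot corners z=0, ridge
an=fit([(T,[([25,20.5,0],c(498,115)),([25,-20.5,0],c(555,107)),([-25,-20.5,0],c(563,187)),([-25,20.5,0],c(507,195))]),(S,[([25,20.5,0],cs(482,160)),([-25,20.5,0],cs(550,198)),([-25,-20.5,0],cs(592,163))])],[555,375,0])
print('angle',an[0].round(1),an[1].round(1).tolist())
ba=fit([(T,[([-181,12,14],d(556,491)),([-181,-12,14],d(577,473)),([195,17,20.6],d(294,172))]),(S,[([-181,-12,14],ds(648,371)),([-181,12,0],ds(648,396)),([195,17,20.6],ds(150,375))])],[520,-250,36])
print('bar',ba[0].round(1),ba[1].round(1).tolist())
pk=fit([(T,[([-55,17,20],d(303,424)),([-55,-17,20],d(306,461)),([55,17,10],d(180,435)),([55,-17,10],d(185,473))]),(S,[([-55,17,20],ds(390,487)),([-55,-17,20],ds(430,505))])],[414,-65,90])
print('packer',pk[0].round(1),pk[1].round(1).tolist())
g=(0,200,0);r=(0,0,255);b=(255,0,255)
L=[(st[2](st[0],rect(-80,80,-118,90,40)),g),(st[2](st[0],rect(-80,80,-90,90,0)),r),(an[2](an[0],rect(-25,25,-20.5,20.5,0)),g),(an[2](an[0],rect(-25,25,0,0,20.5)),r)]
L+=[(ba[2](ba[0],rect(-181,144,-12,12,14)),g),(ba[2](ba[0],rect(144,195,-17,17,20.6)),b),(pk[2](pk[0],rect(-55,55,-17,17,0)),r),(pk[2](pk[0],rect(-55,40,-17,17,20)),g)]
overlay('top0',L,'pics/o1.png',(140,230,130,85),6);overlay('side0',L,'pics/o2.png',(160,300,130,100),6)
overlay('top0',L,'pics/o3.png',(290,180,190,135),4);overlay('side0',L,'pics/o4.png',(300,170,150,150),4)
a=cv2.imread('pics/o1.png');b_=cv2.imread('pics/o2.png')
E
python3 m.py
```

```text
stone [506.5 552.1   6.2] [[-1.2, -0.6], [-1.4, -1.5], [-0.9, 0.5], [-2.0, 0.7], [-0.3, -1.3], [0.8, 0.2], [1.5, -1.4], [0.9, -1.5]]
lip [[519.4 432.8  16.8]]
angle [557.6 374.9   4.9] [[-0.6, -0.6], [1.1, -0.4], [0.8, -0.2], [-1.1, -0.4], [-0.2, 0.7], [0.1, 1.4], [2.1, -0.1]]
bar [ 520.8 -242.5   37.9] [[0.4, 0.0], [0.3, 0.3], [-2.2, -0.3], [0.5, -0.6], [0.6, 1.3], [-1.4, -2.8]]
packer [422.9 -65.4  78.4] [[-0.4, 11.0], [0.5, -7.7], [-0.3, 2.8], [0.2, -16.1], [9.8, 4.5], [-4.7, -4.0]]
```

```bash
sed -i 's/(\[-55,17,20\],d(303,424)),(\[-55,-17,20\],d(306,461)),(\[55,17,10\],d(180,435)),(\[55,-17,10\],d(185,473))/([-55,-17,20],d(303,424)),([-55,17,20],d(306,461)),([55,-17,10],d(180,435)),([55,17,10],d(185,473))/; s/(\[-55,17,20\],ds(390,487)),(\[-55,-17,20\],ds(430,505))/([-55,-17,20],ds(390,487)),([-55,17,20],ds(430,505))/' m.py; cat >> m.py <<'E'
o1,o2,o3,o4=[cv2.imread(f'pics/o{i}.png') for i in (1,2,3,4)]
def st2(a,b):
    h=max(a.shape[0],b.shape[0]);P=lambda x:cv2.copyMakeBorder(x,0,h-x.shape[0],0,0,0);m=np.hstack([P(a),P(b)]);return m
cv2.imwrite('pics/oa.png',cv2.resize(st2(o1,o2),None,fx=.5,fy=.5) if 0 else o1)
E
python3 m.py
```

```text
stone [506.5 552.1   6.2] [[-1.2, -0.6], [-1.4, -1.5], [-0.9, 0.5], [-2.0, 0.7], [-0.3, -1.3], [0.8, 0.2], [1.5, -1.4], [0.9, -1.5]]
lip [[519.4 432.8  16.8]]
angle [557.6 374.9   4.9] [[-0.6, -0.6], [1.1, -0.4], [0.8, -0.2], [-1.1, -0.4], [-0.2, 0.7], [0.1, 1.4], [2.1, -0.1]]
bar [ 520.8 -242.5   37.9] [[0.4, 0.0], [0.3, 0.3], [-2.2, -0.3], [0.5, -0.6], [0.6, 1.3], [-1.4, -2.8]]
packer [414.6 -63.9  94.7] [[-0.3, -0.5], [-0.0, -0.2], [-0.4, 0.0], [-0.7, 0.0], [0.7, -0.6], [1.0, -0.5]]
```

View pics/o1.png

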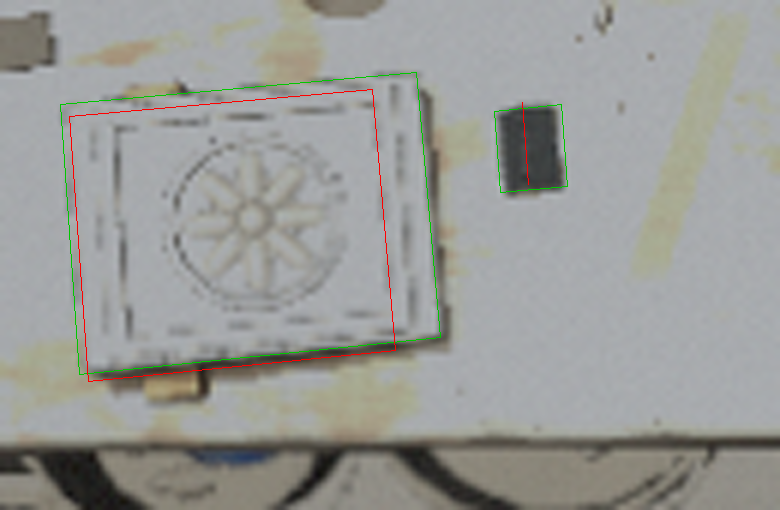

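View pics/o2.png

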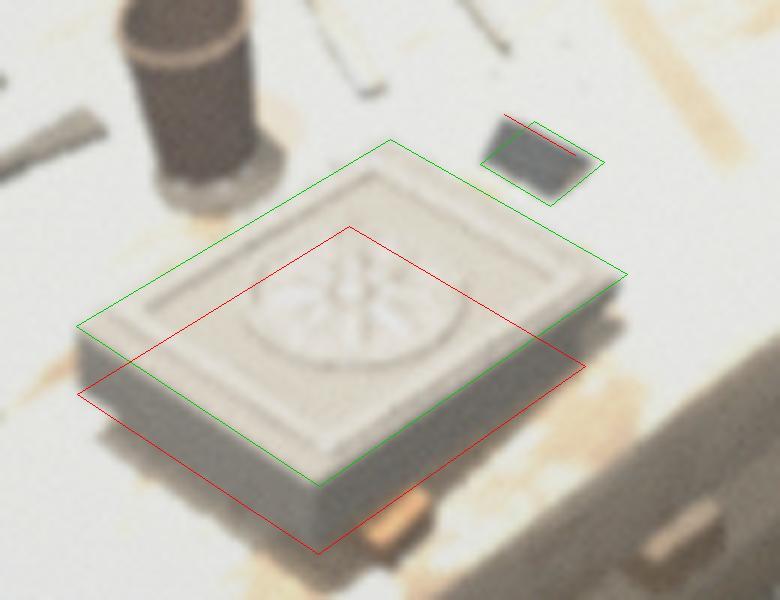

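View pics/o3.png

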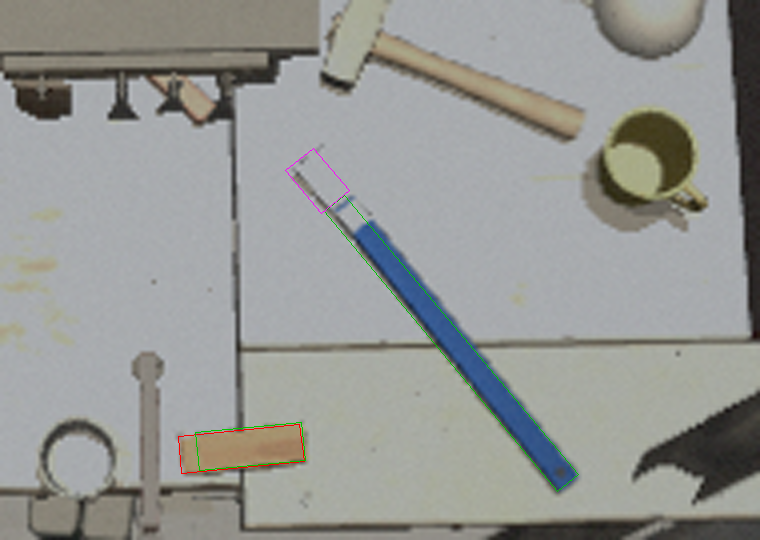

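View pics/o4.png

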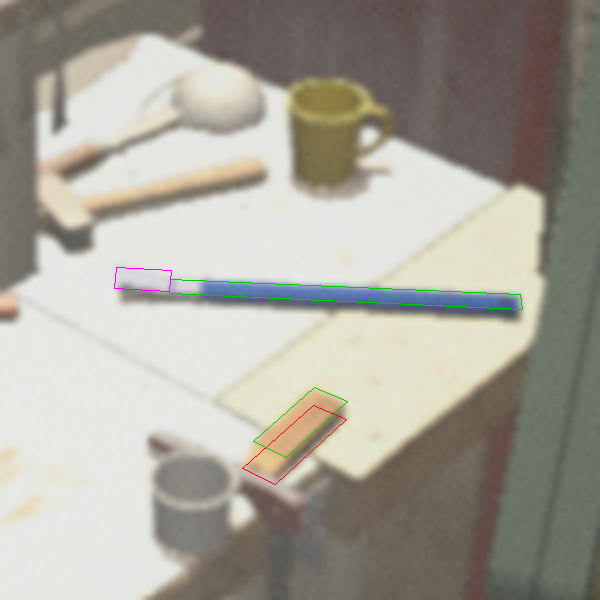

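```bash
python3 - <<'E'
from h import *
T=load('top0');S=load('side0')
d=lambda x,y:(290+x/4-.5,180+y/4-.5); ds=lambda x,y:(300+x/5-.5,170+y/5-.5)
a=atz(T,*d(566,482),14);b=atz(T,*d(366,229),14);v=(b-a)[:2];print('top',a,b,np.linalg.norm(v),np.degrees(np.arctan2(v[1],v[0])), a[:2]+181*v/np.linalg.norm(v))
# side: top face end mid and blue front mid
a=atz(S,*ds(648,377),14);b=atz(S,*ds(252,356),14);v=(b-a)[:2];print('side',a,b,np.linalg.norm(v),np.degrees(np.arctan2(v[1],v[0])), a[:2]+181*v/np.linalg.norm(v))
# beam
crop('top0',360,240,200,120,4)
f=T
E
```

```text
top [ 378.66038617 -352.07446426   14.        ] [ 610.63325812 -181.53007409   14.        ] 287.91804795896377 36.32299450638331 [ 524.49038926 -244.86154434]
side [ 380.3419157  -352.53197674   14.        ] [ 614.24380347 -175.84133905   14.        ] 293.1376375455931 37.06757876703929 [ 524.76636437 -243.43303711]
```

View pics/top0_c360_240.png

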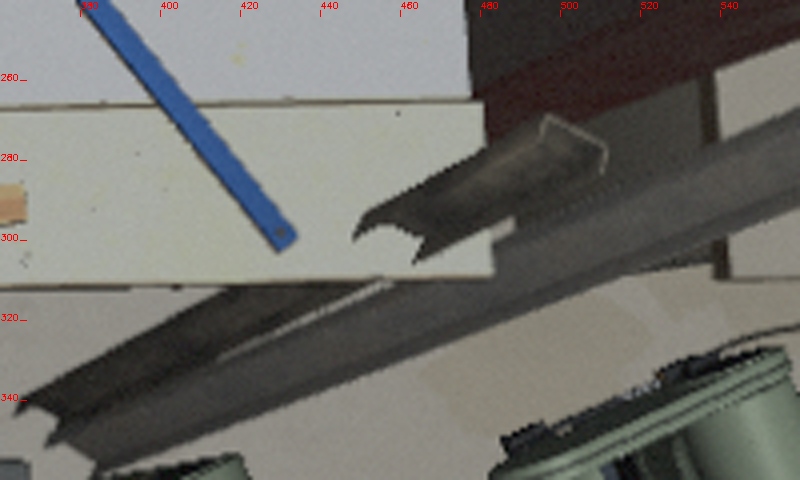

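```bash
python3 - <<'E'
from h import *
crop('side0',400,60,220,330,2)
crop('side0',400,180,130,150,5)
E
```

```text
(no output)
```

View pics/side0_c400_60.png

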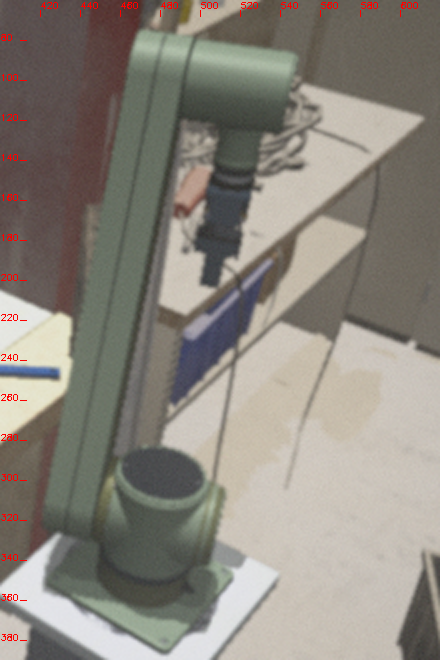

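View pics/side0_c400_180.png

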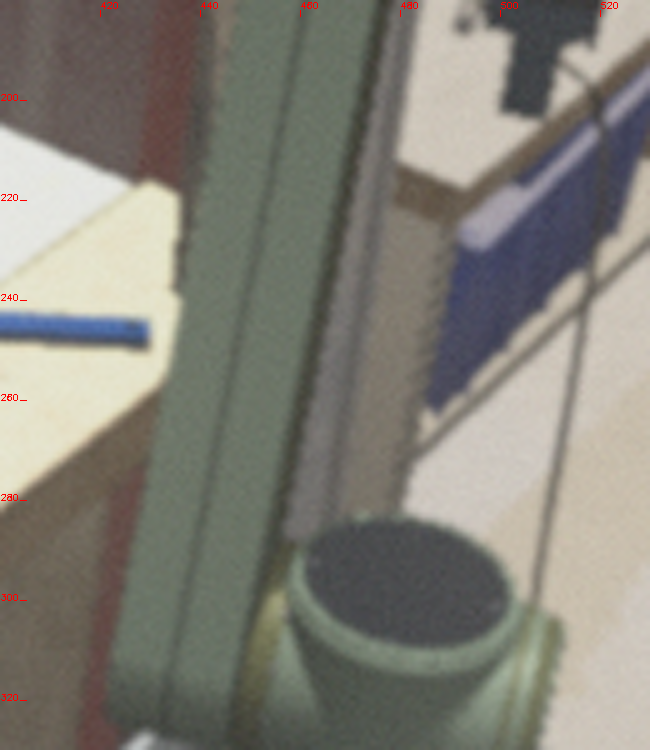

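```bash
python3 - <<'E'
from h import *
T=load('top0');S=load('side0')
c,d1=ray(S,467,280);_,d2=ray(S,483,190);n=np.cross(d1,d2)
for p in [(378,348),(420,331),(470,311),(520,291),(570,270),(610,257)]:
    cc,d=ray(T,*p); s=n@(c-cc)/(n@d); print(p,(cc+s*d).round(), proj(S,cc+s*d))
E
```

```text
(378, 348) [  182.  -311. -1447.] [[425.55172542 502.81634445]]
(420, 331) [  279.  -519. -1137.] [[439.93482583 427.12100164]]
(470, 311) [ 371. -717. -801.] [[454.53121541 348.550856  ]]
(520, 291) [ 445. -876. -514.] [[466.7263692  281.51892383]]
(570, 270) [  513. -1024.  -307.] [[476.26727685 228.15991976]]
(610, 257) [  526. -1049.   -22.] [[485.83553342 173.79868148]]
```

>>> {"fn": "arm_command", "kwargs": {"series": [0, 0, 0.1, 0, 0, 0, 0, 0, 0.1, 0, 0, 0, 0, 0, 0.1, 0, 0, 0, 0, 0, 0.1, 0, 0, 0, 0, 0, 0.1, 0, 0, 0], "hand": 0.55}}

```text
time_s: 0.52
ee_pos: [205.0, -536.6, 426.6]
ee_rot: [-180.0, -0.0, 20.9]
force: [0.5, -0.6, -0.3]
gripper_width: 60.9
```

```bash
python3 - <<'E'
from h import *
snap('side','side1'); crop('side1',400,60,220,330,2)
E
```

```text
(no output)
```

View pics/side1_c400_60.png

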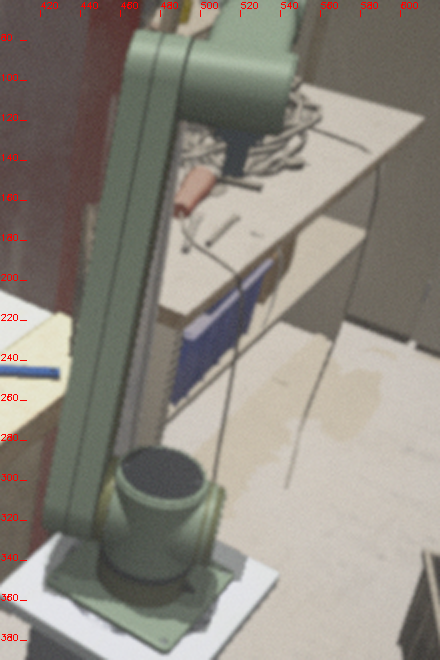

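```bash
python3 - <<'E'
from h import *
T=load('top0');S=load('side0')
for p in [(455,302),(503,275),(620,252),(378,348)]:
    for z in (-900,-400,0,150,300,450):
        X=atz(T,*p,z);print(p,z,X.round(),proj(S,X).round())
E
```

```text
(455, 302) -900 [ 424. -668. -900.] [[437. 363.]]
(455, 302) -400 [ 394. -542. -400.] [[441. 302.]]
(455, 302) 0 [ 371. -441.    0.] [[444. 239.]]
(455, 302) 150 [ 362. -404.  150.] [[445. 210.]]
(455, 302) 300 [ 353. -366.  300.] [[447. 178.]]
(455, 302) 450 [ 344. -328.  450.] [[449. 142.]]
(503, 275) -900 [ 562. -935. -900.] [[443. 322.]]
(503, 275) -400 [ 508. -762. -400.] [[446. 268.]]
(503, 275) 0 [ 465. -624.    0.] [[448. 211.]]
(503, 275) 150 [ 448. -572.  150.] [[450. 185.]]
(503, 275) 300 [ 432. -520.  300.] [[451. 156.]]
(503, 275) 450 [ 416. -468.  450.] [[452. 123.]]
(620, 252) -900 [  674. -1602.  -900.] [[486. 259.]]
(620, 252) -400 [  600. -1311.  -400.] [[486. 214.]]
(620, 252) 0 [  541. -1078.     0.] [[487. 166.]]
(620, 252) 150 [ 519. -991.  150.] [[487. 144.]]
(620, 252) 300 [ 497. -904.  300.] [[487. 120.]]
(620, 252) 450 [ 475. -816.  450.] [[487.  92.]]
(378, 348) -900 [ 194. -253. -900.] [[429. 442.]]
(378, 348) -400 [ 205. -201. -400.] [[434. 369.]]
(378, 348) 0 [ 214. -159.    0.] [[438. 293.]]
(378, 348) 150 [ 217. -143.  150.] [[440. 259.]]
(378, 348) 300 [ 220. -127.  300.] [[442. 221.]]
(378, 348) 450 [ 224. -112.  450.] [[444. 179.]]
```

>>> {"fn": "arm_command", "kwargs": {"series": [0.015, 0.085, 0, 0, 0, 0.03, 0.015, 0.085, 0, 0, 0, 0.03, 0.015, 0.085, 0, 0, 0, 0.03, 0.015, 0.085, 0, 0, 0, 0.03, 0.015, 0.085, 0, 0, 0, 0.03, 0.015, 0.085, 0, 0, 0, 0.03, 0.015, 0.085, 0, 0, 0, 0.03]}}

```text
time_s: 1.15
ee_pos: [246.9, -297.4, 424.3]
ee_rot: [-180.0, -0.0, 30.4]
force: [1.3, -0.5, -0.4]
gripper_width: 50.1
```

```bash
python3 - <<'E'
from h import *
snap('side','side2'); crop('side2',380,60,200,290,2)
E
```

```text
(no output)
```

View pics/side2_c380_60.png

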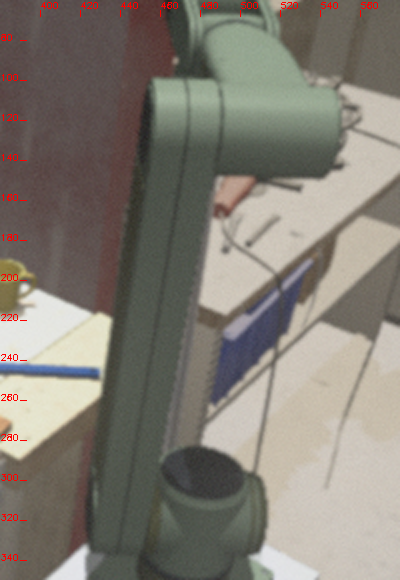

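>>> {"fn": "arm_command", "kwargs": {"series": [0.0993, 0.019, 0, 0, 0, 0.02, 0.0993, 0.019, 0, 0, 0, 0.02, 0.0993, 0.019, 0, 0, 0, 0.02, 0.0993, 0.019, 0, 0, 0, 0.02, 0.0993, 0.019, 0, 0, 0, 0.02, 0.0993, 0.019, 0, 0, 0, 0.02, 0.0993, 0.019, -0.02, 0, 0, 0.02, 0, 0, -0.1, 0, 0, 0, 0, 0, -0.1, 0, 0, 0, 0, 0, -0.1, 0, 0, 0, 0, 0, -0.1, 0, 0, 0, 0, 0, -0.1, 0, 0, 0, 0, 0, -0.1, 0, 0, 0, 0, 0, -0.1, 0, 0, 0]}}

```text
time_s: 2.37
ee_pos: [524.6, -245.9, 134.7]
ee_rot: [-180.0, 0.0, 36.7]
force: [0.8, 0.1, -0.3]
gripper_width: 50.0
```

```bash
python3 - <<'E'
from h import *
snap('side','side3');snap('top','top3'); crop('top3',340,180,180,135,4);crop('side3',300,170,180,150,4)
print(env.state()['ee_pos'],env.state()['ee_rot'])
E
```

```text
[ 520.37924208 -243.84026366  130.06484723] [-179.20038826    0.41820656   36.64941582]
```

View pics/side3_c300_170.png

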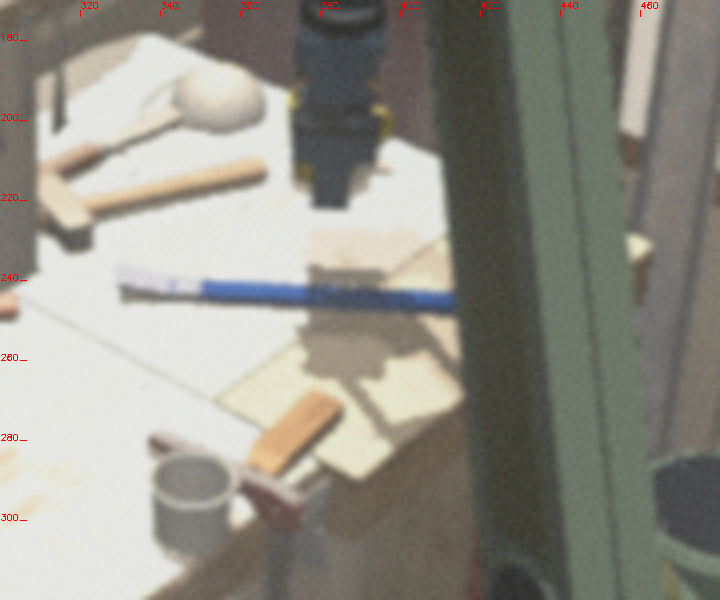

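View pics/top3_c340_180.png

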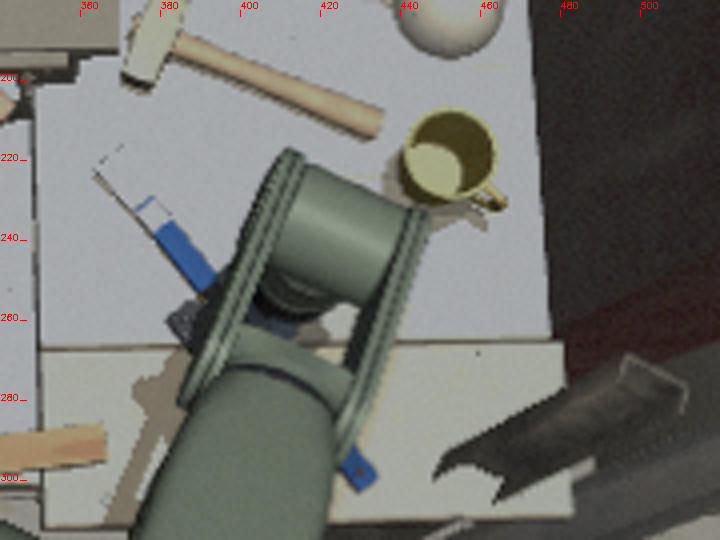

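>>> {"fn": "arm_command", "kwargs": {"series": [0, 0, -0.1, 0, 0, 0, 0, 0, -0.1, 0, 0, 0, 0, 0, -0.05, 0, 0, 0, 0, 0, 0, 0, 0, 0]}}

```text
time_s: 2.8
ee_pos: [523.5, -245.3, 34.5]
ee_rot: [-179.7, 0.2, 36.6]
force: [-0.3, 0.5, -0.4]
gripper_width: 50.5
```

```bash
python3 - <<'E'
from h import *
snap('side','side4')
print(env.state()['ee_pos'],env.state()['ee_rot'],env.state()['force'])
crop('side4',340,200,100,80,7)
E
```

```text
[ 525.19519197 -246.09670807   36.95980451] [-1.79912270e+02  4.72231479e-02  3.66438507e+01] [-0.06328665 -0.23042377 -0.09697615]
```

View pics/side4_c340_200.png

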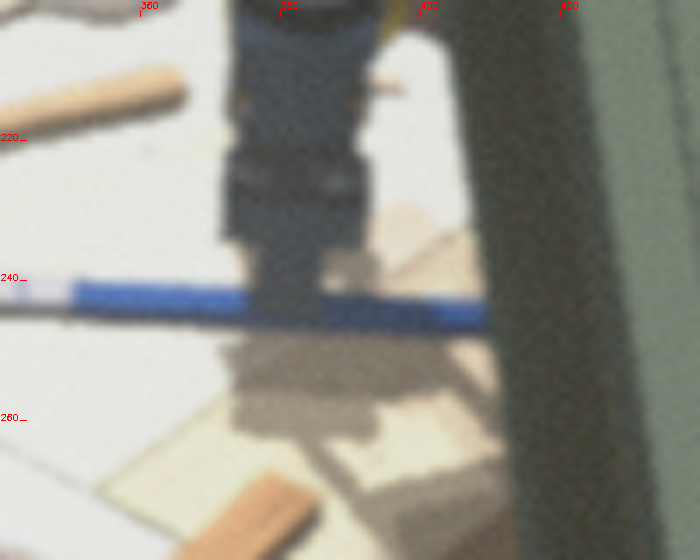

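>>> {"fn": "arm_command", "kwargs": {"series": [0, 0, -0.03, 0, 0, 0, 0, 0, -0.03, 0, 0, 0, 0, 0, 0, 0, 0, 0]}}

```text
time_s: 3.1
ee_pos: [526.4, -246.6, 14.6]
ee_rot: [179.9, -0.1, 36.7]
force: [-0.1, 0.9, -0.0]
gripper_width: 50.1
```

>>> {"fn": "arm_command", "kwargs": {"series": [0, 0, 0, 0, 0, 0, 0, 0, 0, 0, 0, 0, 0, 0, 0, 0, 0, 0, 0, 0, 0, 0, 0, 0, 0, 0, 0, 0, 0, 0], "hand": 0, "newtons": 55}}

```text
time_s: 3.52
ee_pos: [524.5, -244.7, 14.0]
ee_rot: [-179.8, -0.0, 36.6]
force: [-1.2, 4.4, 5.8]
gripper_width: 23.1
```

>>> {"fn": "arm_command", "kwargs": {"series": [0, 0, 0.1, 0, 0, 0.1, 0, 0, 0.1, 0, 0, 0.1, 0.009, 0.0905, 0.1, 0, 0, 0.1, 0.009, 0.0905, 0.042, 0, 0, 0.1, 0.009, 0.0905, 0, 0, 0, 0.1, 0.009, 0.0905, 0, 0, 0, 0.1, 0.009, 0.0905, 0, 0, 0, 0.1, 0.009, 0.0905, 0, 0, 0, 0.1, 0.009, 0.0905, 0, 0, 0, 0.1, 0.009, 0.0905, 0, 0, 0, 0.1, 0.009, 0.0905, 0, 0, 0, 0.1, 0.009, 0.0905, 0, 0, 0, 0.1, 0.009, 0.0905, 0, 0, 0, 0.1, 0.009, 0.0905, 0, 0, 0, 0, 0.009, 0.0905, 0, 0, 0, 0, 0, 0, 0, 0, 0, 0, 0, 0, 0, 0, 0, 0]}}

```text
time_s: 4.93
ee_pos: [569.7, 218.0, 138.5]
ee_rot: [-179.8, 0.1, 95.4]
force: [-1.1, -1.0, -9.6]
gripper_width: 23.5
```

```bash
python3 - <<'E'
from h import *
snap('side','side5');snap('top','top5')
s=env.state();print(s['ee_pos'],s['ee_rot'],s['force'],s['qpos'])
crop('top5',150,220,180,100,4);crop('side5',190,250,180,120,4)
E
```

```text
[569.69282535 215.60854677 138.88954058] [-1.79765654e+02  9.75899899e-02  9.51841496e+01] [-0.01848959 -0.73854144 -9.90952168] [ 1.96672284e+01  2.50855659e+01  9.20677881e+01 -4.02335248e-02
  6.30979572e+01  1.45015614e+01]
```

View pics/top5.png

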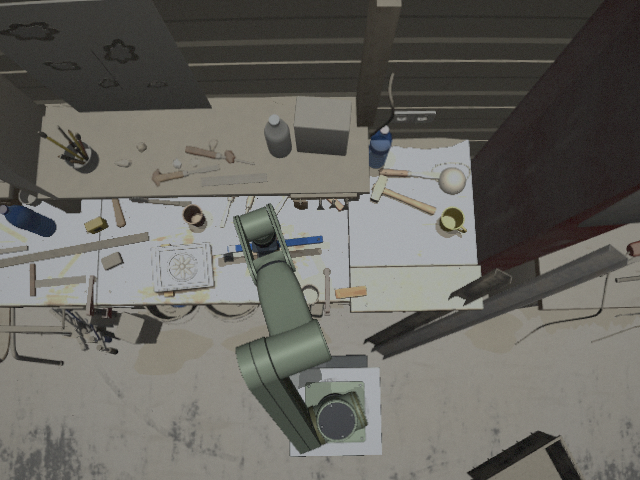

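View pics/side5.png

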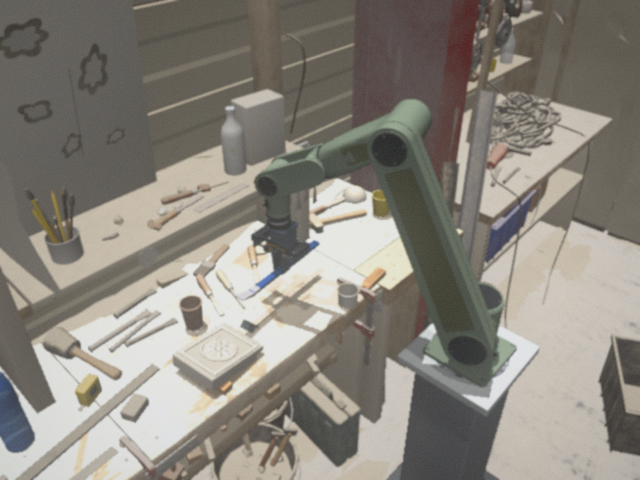

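View pics/top5_c150_220.png

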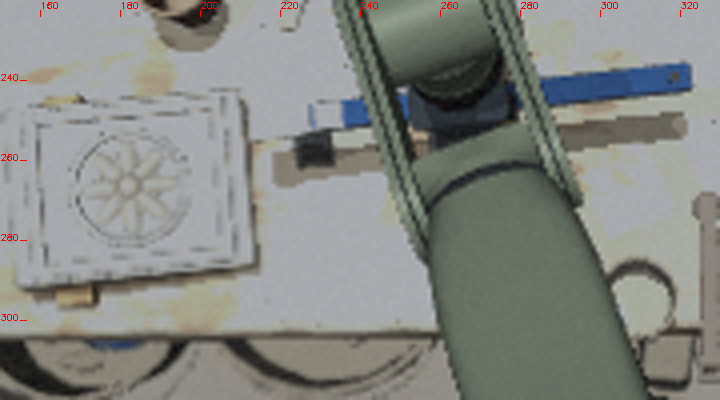

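View pics/side5_c190_250.png

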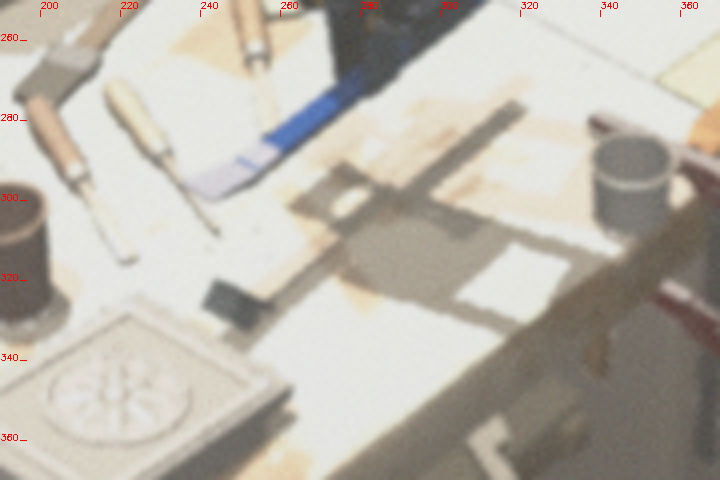

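```bash
python3 - <<'E'
from h import *
T=load('top5');S=load('side5')
d=lambda x,y:(150+x/4-.5,220+y/4-.5);ds=lambda x,y:(190+x/4-.5,250+y/4-.5)
a=atz(T,*d(690,77),139.7);b=atz(T,*d(345,114),139.7);v=(b-a)[:2];L=np.linalg.norm(v);u=v/L
print('end',a,'bluefront',b,L,np.degrees(np.arctan2(v[1],v[0])));o=a[:2]+181*u;print('origin',o,'tcp-origin along/cross',(np.array([569.7,217])-o)@u,(np.array([569.7,217])-o)@np.array([-u[1],u[0]]))
# toe tip mid lower at z~125.7+20.6+
print('toe top', atz(T,*d(308,116),125.7+22))
print('toe side',atz(S,*ds(200,196),125.7+22))
print('blue front side',atz(S,*ds(268,142),139.7))
E
```

```text
end [583.75277607  33.08195269 139.7       ] bluefront [556.8471198  324.83169151 139.7       ] 292.9877547570935 95.26901042800817
origin [567.13118112 213.31713955] tcp-origin along/cross 3.431398756152974 -2.896168869674394
toe top [554.30430359 354.79432182 147.7       ]
toe side [545.17002855 412.3069389  147.7       ]
blue front side [561.75300067 330.92073844 139.7       ]
```

```bash
cat >> m.py <<'E'
print('---')
AT=[([25,20.5,0],c(498,115)),([25,-20.5,0],c(555,107)),([-25,-20.5,0],c(563,187)),([-25,20.5,0],c(507,195))]
ST=[(UL,c(68,108)),(UR,c(425,82)),(LR,c(446,335)),(LL,c(92,370))]
r1=fit([(T,AT)],[555,375,0]);r2=fit([(T,ST)],[520,535,0],10,0,[0,-90,0]);print(r1[0],r2[0],W(r2[0],[0,-118,22]))
AS=[([25,20.5,0],cs(482,160)),([-25,20.5,0],cs(550,198)),([-25,-20.5,0],cs(592,163))]
SS=[(UL,cs(78,335)),(LL,cs(315,485)),(LR,cs(618,283)),(UR,cs(385,148))]
r1=fit([(S,AS)],[555,375,0]);r2=fit([(S,SS)],[520,535,0],10,0,[0,-90,0]);print(r1[0],r2[0],W(r2[0],[0,-118,22]))
E
python3 m.py|sed -n '/---/,$p'
```

```text
---
[556.30134232 375.04938554   6.75780615] [505.95904855 547.25410349   6.12198245] [[518.75945615 427.91103385  16.80362159]]
[560.63688096 373.60384258   3.89510289] [504.93104292 556.21634877   6.35948649] [[518.2260433  436.92736491  16.80362159]]
```

```bash
cat >> m.py <<'E'
print('+++')
AS=[([25,20.5,0],cs(482,160)),([-25,20.5,0],cs(550,198)),([25,0,20.5],cs(505,118)),([-25,0,20.5],cs(588,160))]
r1=fit([(S,AS)],[555,375,0]);print(r1[0],r1[1])
r1=fit([(S,AS),(T,AT)],[555,375,0]);print(r1[0])
E
python3 m.py|sed -n '/+++/,$p'
```

```text
+++
[557.14917471 373.74747287   4.61798535] [[ 0.13894649  0.58984823]
 [ 0.43617855  1.26614532]
 [ 0.36354268 -0.80265194]
 [-1.78605893 -0.92001358]]
[556.49464214 374.45058135   5.67566087]
```

```bash
cat > plan.py <<'E'
from h import *
PSI=95.5; RID=np.array([556.8,374.4,20.5]); D=60.; GX=0.; GZ=13.
def tool(inn,a,cl,psi=None,rid=None):
    psi=PSI if psi is None else psi; rid=RID if rid is None else rid
    R=Ro.from_euler('z',psi,degrees=True)*Ro.from_euler('y',a,degrees=True); M=R.as_matrix()
    u=np.array([np.cos(np.radians(psi)),np.sin(np.radians(psi)),0]); ar=np.radians(a)
    s=195-(D+inn-20.6*np.sin(ar))/np.cos(ar)
    o=rid+[0,0,cl/np.cos(ar)]-M@np.array([s,0,0])
    return o+M@np.array([GX,0,GZ]), R*Ro.from_euler('x',180,degrees=True), s, (o+M@np.array([195,0,20.6]))
def delta(p0,R0,p1,R1):
    return (p1-p0), np.degrees((R1*R0.inv()).as_rotvec())
def now():
    s=env.state(); return np.array(s['ee_pos']),Ro.from_euler('xyz',s['ee_rot'],degrees=True)
E
python3 - <<'E'
from plan import *
p,R=now()
for w in [(-40,36,25),(-12,36,4),(0,34,2),(10,30,1.5),(22,25,1)]:
    q,Q,s,tip=tool(*w); dp,dr=delta(p,R,q,Q); print(w,'tcp',q.round(1),'s',round(s,1),'tip',tip.round(1),'dp/400',(dp/400).round(4),'dr/45',(dr/45).round(4),np.linalg.norm(dp).round(),np.linalg.norm(dr).round(1)); p,R=q,Q
E
```

```text
(-40, 36, 25) tcp [570.4 232.8 170.8] s 185.2 tip [554.9 394.3  62.3] dp/400 [0.0018 0.0431 0.0798] dr/45 [-0.7939 -0.0793  0.0084] 36.0 35.9
(-12, 36, 4) tcp [567.7 260.7 124.5] s 150.6 tip [552.2 422.2  16. ] dp/400 [-0.0067  0.0697 -0.1158] dr/45 [0. 0. 0.] 54.0 0.0
(0, 34, 2) tcp [567. 269. 110.] s 136.5 tip [551.  434.1   7.3] dp/400 [-0.002   0.0207 -0.0362] dr/45 [ 0.0442  0.0043 -0.    ] 17.0 2.0
(10, 30, 1.5) tcp [566.6 272.2  96.5] s 126.1 tip [550.1 444.1   5.6] dp/400 [-0.0008  0.0081 -0.0338] dr/45 [0.0885 0.0085 0.    ] 14.0 4.0
(22, 25, 1) tcp [566.2 276.9  81.6] s 114.1 tip [548.9 456.    6.1] dp/400 [-0.0011  0.0118 -0.0373] dr/45 [0.1106 0.0106 0.    ] 16.0 5.0
```

>>> {"fn": "arm_command", "kwargs": {"series": [0.0003, 0.0072, 0.0133, -0.1323, -0.0132, 0.0014, 0.0003, 0.0072, 0.0133, -0.1323, -0.0132, 0.0014, 0.0003, 0.0072, 0.0133, -0.1323, -0.0132, 0.0014, 0.0003, 0.0072, 0.0133, -0.1323, -0.0132, 0.0014, 0.0003, 0.0072, 0.0133, -0.1323, -0.0132, 0.0014, 0.0003, 0.0072, 0.0133, -0.1323, -0.0132, 0.0014, 0, 0, 0, 0, 0, 0, 0, 0, 0, 0, 0, 0]}}

```text
time_s: 5.7
ee_pos: [571.4, 234.3, 170.5]
ee_rot: [179.9, 35.7, 95.6]
force: [0.0, -0.6, -9.1]
gripper_width: 23.6
```

```bash
python3 - <<'E'
from plan import *
snap('side','side6');snap('top','top6')
p,R=now();print(p,env.state()['ee_rot'],env.state()['qpos'])
q,Q,s,tip=tool(-40,36,25);print(delta(p,R,q,Q))
crop('top6',150,220,180,100,4);crop('side6',190,250,140,100,5)
E
```

```text
[571.92904701 232.44197951 172.23653516] [179.77759059  35.74626275  95.37323864] [ 36.34857306  33.54154465  81.26390427 -30.27399301  85.95181141
  38.74290584]
(array([-1.49733868,  0.38731658, -1.43309091]), array([-0.26967054,  0.15537123, -0.00356929]))
```

View pics/top6_c150_220.png

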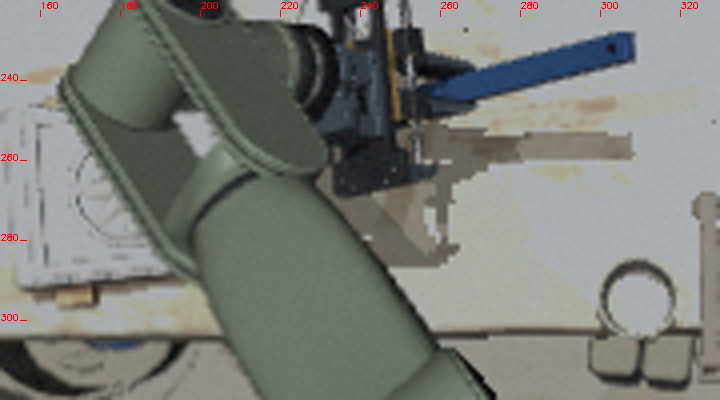

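View pics/side6_c190_250.png

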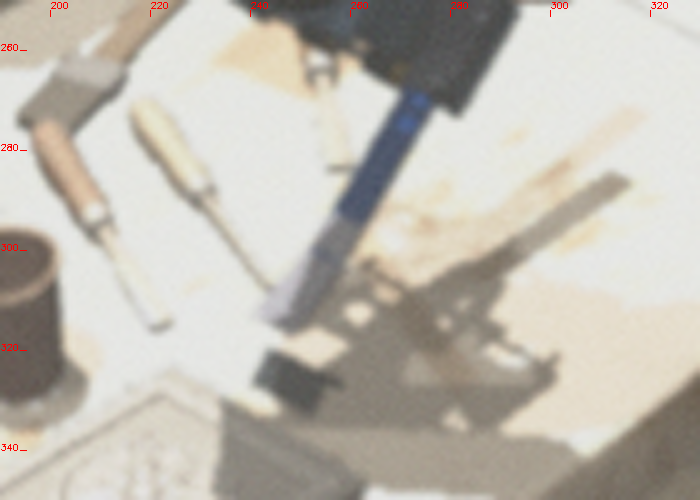

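```bash
cat >> plan.py <<'E'
def barW(P,p=None,R=None):
    if p is None: p,R=now()
    M=(R*Ro.from_euler('x',180,degrees=True)).as_matrix()
    o=p-M@np.array([GX,0,GZ]); return np.atleast_2d(P)@M.T+o
def stoneW(P,pose=(506.3,551.7,6.2),lean=10,fz=0.):
    R=(Ro.from_euler('z',pose[2],degrees=True)*Ro.from_euler('x',lean,degrees=True)).as_matrix(); 
    o=np.array([pose[0],pose[1],fz-(R@[0,-90,0])[2]]); return np.atleast_2d(P)@R.T+o
def angW(P): return np.atleast_2d(P)@Ro.from_euler('z',5.5,degrees=True).as_matrix().T+[RID[0],RID[1],0]
TOE=np.array([[144,-12,0],[195,-17,20.6],[195,17,20.6],[144,12,0]],float)
def scene(p=None,R=None):
    g=(0,200,0);r=(0,0,255);b=(255,0,255)
    return [(barW(rect(-181,144,-12,12,14),p,R),g),(barW(TOE,p,R),b),(stoneW([[-80,-118,22],[80,-118,22],[80,-118,40],[-80,-118,40]]),r),(angW(np.array([[-25,20.5,0],[25,20.5,0],[25,0,20.5],[-25,0,20.5]])),r)]
E
python3 - <<'E'
from plan import *
L=scene();overlay('side6',L,'pics/o6s.png',(190,250,140,100),5);overlay('top6',L,'pics/o6t.png',(150,220,180,100),4)
E
```

```text
(no output)
```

View pics/o6s.png

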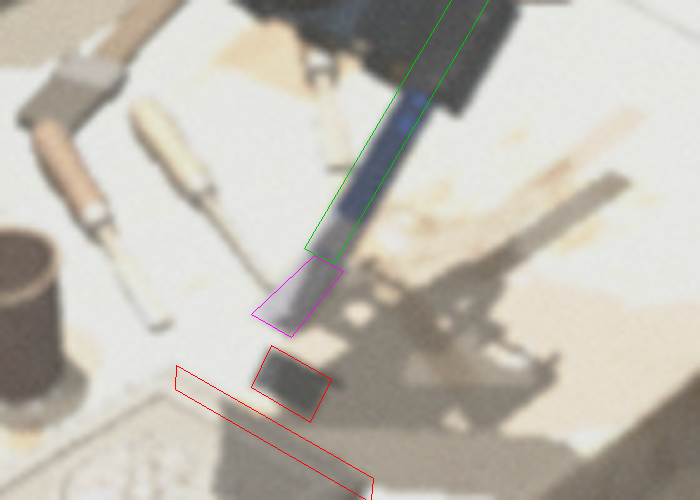

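View pics/o6t.png

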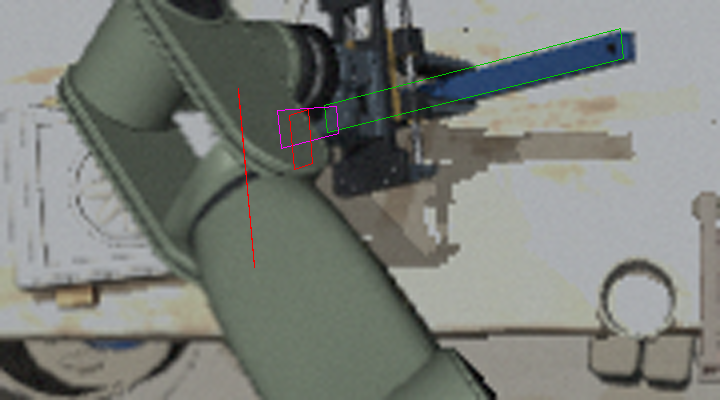

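```bash
python3 - <<'E'
from plan import *
crop('side6',230,255,70,70,10);crop('top6',250,220,65,40,11)
E
```

```text
(no output)
```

View pics/side6_c230_255.png

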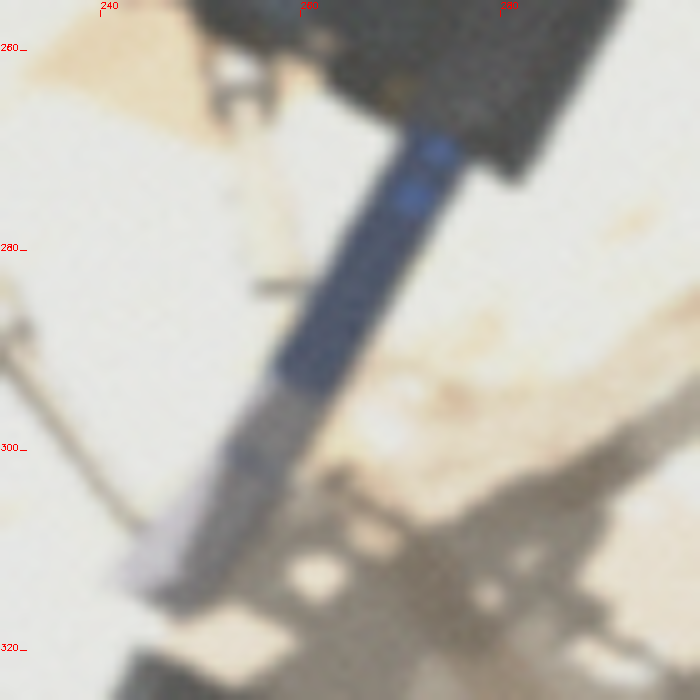

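View pics/top6_c250_220.png

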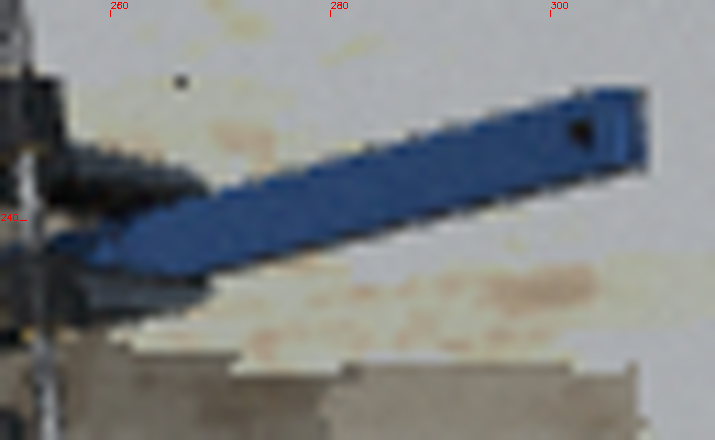

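>>> {"fn": "arm_command", "kwargs": {"series": [-0.005, 0.034, -0.0585, 0, 0, 0, -0.005, 0.034, -0.0585, 0, 0, 0, 0, 0, 0, 0, 0, 0, 0, 0, 0, 0, 0, 0]}}

```text
time_s: 6.13
ee_pos: [567.6, 259.2, 124.9]
ee_rot: [179.9, 35.9, 95.5]
force: [0.5, -1.1, -8.7]
gripper_width: 23.5
```

```bash
python3 - <<'E'
from plan import *
snap('side','side7');snap('top','top7')
L=scene();overlay('side7',L,'pics/o7s.png',(200,270,100,80),7);overlay('top7',L,'pics/o7t.png',(190,220,120,80),6)
p,R=now();print(p,env.state()['ee_rot'],env.state()['force'])
for w in [(-12,36,4),(0,34,2),(10,30,1.5),(22,25,1)]:
    q,Q,s,tip=tool(*w); dp,dr=delta(p,R,q,Q); print(w,(dp/400).round(4),(dr/45).round(4)); p,R=q,Q
E
```

```text
[568.74682683 259.44543811 127.03258887] [179.61409425  35.85420429  95.29241613] [ 1.04797626  1.32934669 -8.64442239]
(-12, 36, 4) [-0.0025  0.0031 -0.0063] [-0.0039  0.0066 -0.0004]
(0, 34, 2) [-0.002   0.0207 -0.0362] [ 0.0442  0.0043 -0.    ]
(10, 30, 1.5) [-0.0008  0.0081 -0.0338] [0.0885 0.0085 0.    ]
(22, 25, 1) [-0.0011  0.0118 -0.0373] [0.1106 0.0106 0.    ]
```

View pics/o7s.png

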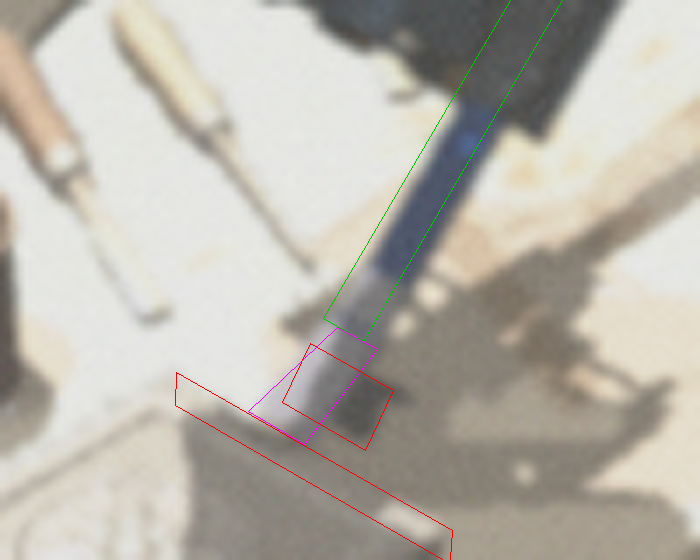

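View pics/o7t.png

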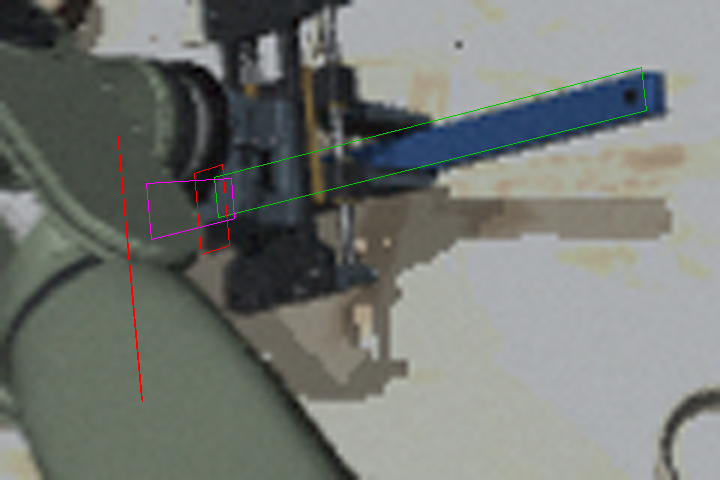

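>>> {"fn": "arm_command", "kwargs": {"series": [-0.002, 0.012, -0.021, 0.02, 0.005, 0, -0.002, 0.012, -0.021, 0.02, 0.005, 0, 0, 0, 0, 0, 0, 0, 0, 0, 0, 0, 0, 0]}}

```text
time_s: 6.57
ee_pos: [566.6, 270.9, 109.1]
ee_rot: [180.0, 34.0, 95.6]
force: [0.9, 1.2, -8.6]
gripper_width: 23.1
```

```bash
python3 - <<'E'
from plan import *
p,R=now();print(p,env.state()['ee_rot'],env.state()['force'])
for w in [(0,34,2),(10,30,1.5),(22,25,1)]:
    q,Q,s,tip=tool(*w); dp,dr=delta(p,R,q,Q); print(w,(dp/400).round(4),(dr/45).round(4)); p,R=q,Q
E
```

```text
[566.60374401 270.8879875  109.10617539] [179.9996279   33.96679621  95.61305029] [ 0.90762101  1.23840067 -8.61859211]
(0, 34, 2) [ 0.0009 -0.0048  0.0023] [-0.0007 -0.0001 -0.0025]
(10, 30, 1.5) [-0.0008  0.0081 -0.0338] [0.0885 0.0085 0.    ]
(22, 25, 1) [-0.0011  0.0118 -0.0373] [0.1106 0.0106 0.    ]
```

>>> {"fn": "arm_command", "kwargs": {"series": [0, 0.003, -0.016, 0.044, 0.004, 0, 0, 0.003, -0.016, 0.044, 0.004, 0, 0, 0, 0, 0, 0, 0]}}

```text
time_s: 6.82
ee_pos: [566.2, 272.4, 96.2]
ee_rot: [-180.0, 30.0, 95.6]
force: [0.1, 1.3, -6.0]
gripper_width: 23.3
```

```bash
python3 - <<'E'
from plan import *
snap('side','side8')
L=scene();overlay('side8',L,'pics/o8s.png',(200,270,100,80),7);crop('side8',200,270,100,80,7)
p,R=now();print(p,env.state()['ee_rot'],env.state()['force'])
for w in [(10,30,1.5),(22,25,1)]:
    q,Q,s,tip=tool(*w); dp,dr=delta(p,R,q,Q); print(w,(dp/400).round(4),(dr/45).round(4)); p,R=q,Q
E
```

```text
[566.29972593 272.49767599  96.59673926] [-179.97658644   30.09551846   95.59556001] [-0.47679555  1.52202598 -7.36466359]
(10, 30, 1.5) [ 0.0009 -0.0007 -0.0002] [ 0.0022 -0.0002 -0.0019]
(22, 25, 1) [-0.0011  0.0118 -0.0373] [0.1106 0.0106 0.    ]
```

View pics/side8_c200_270.png

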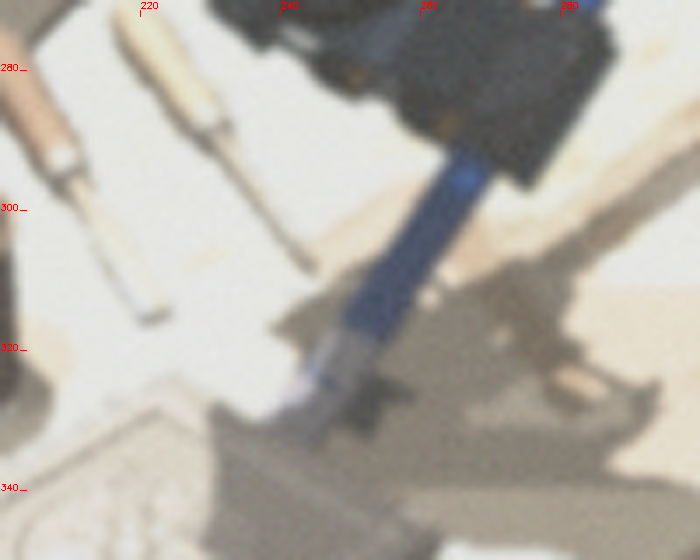

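>>> {"fn": "arm_command", "kwargs": {"series": [0, 0.004, -0.0125, 0.037, 0.0035, 0, 0, 0.004, -0.0125, 0.037, 0.0035, 0, 0, 0.003, -0.0123, 0.036, 0.0035, 0, 0, 0, 0, 0, 0, 0, 0, 0, 0, 0, 0, 0]}}

```text
time_s: 7.28
ee_pos: [566.4, 277.2, 82.0]
ee_rot: [180.0, 25.2, 95.6]
force: [0.3, 1.4, -6.4]
gripper_width: 23.6
```

```bash
python3 - <<'E'
from plan import *
snap('side','side9')
L=scene();overlay('side9',L,'pics/o9s.png',(200,270,100,80),7);crop('side9',200,270,100,80,7)
p,R=now();print(p,env.state()['ee_rot'],env.state()['force'],env.state()['torque'])
print(barW([[195,0,20.6],[195,0,24.1]]))
for w in [(22,25,1),(22,22,0),(22,15,0),(22,8,0),(21,2,0),(20,-3,0),(20,-4,0)]:
    q,Q,s,tip=tool(*w); dp,dr=delta(p,R,q,Q); M=(Q*Ro.from_euler('x',180,degrees=True)).as_matrix();o=q-M@[0,0,13];e=(o+M@[-181,0,0])[2];print(w,round(s,1),tip.round(1),'end z',e.round(1),(dp/400).round(4),(dr/45).round(4)); p,R=q,Q
E
```

```text
[566.38107962 277.24382395  81.95546008] [179.99591421  25.19517443  95.63581691] [-0.67453308  0.26695763 -5.31393603] [ 1.23388989  0.0950467  -0.00530803]
[[548.73470766 456.05882758   5.82031688]
 [548.58813765 457.5415617    8.98733705]]
(22, 25, 1) 114.1 [548.9 456.    6.1] end z 146.3 [-0.0005 -0.0008 -0.0008] [ 0.0043  0.0005 -0.0031]
(22, 22, 0) 114.9 [548.9 456.    9.6] end z 131.3 [ 0.0009 -0.0092 -0.0151] [0.0664 0.0064 0.    ]
(22, 15, 0) 115.6 [548.9 456.   19.9] end z 97.3 [ 0.0016 -0.0166 -0.0315] [0.1548 0.0149 0.    ]
(22, 8, 0) 115.1 [548.9 456.   29.8] end z 61.7 [ 0.0009 -0.0095 -0.034 ] [ 0.1548  0.0149 -0.    ]
(21, 2, 0) 114.7 [549.  455.   38.3] end z 30.8 [ 0.0005 -0.0049 -0.0297] [0.1327 0.0128 0.    ]
(20, -3, 0) 113.8 [549.1 454.   45.3] end z 5.1 [ 0.     -0.0005 -0.0249] [0.1106 0.0106 0.    ]
(20, -4, 0) 113.4 [549.1 454.   46.7] end z -0.0 [-0.0001  0.0008 -0.0049] [0.0221 0.0021 0.    ]
```

View pics/o9s.png

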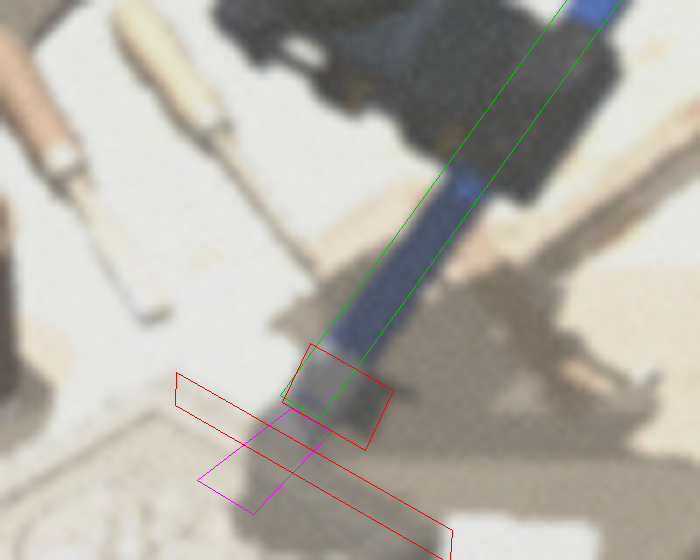

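>>> {"fn": "arm_command", "kwargs": {"series": [0, -0.005, -0.008, 0.035, 0.0035, -0.001, 0, -0.005, -0.008, 0.035, 0.0035, -0.001, 0.0004, -0.0042, -0.0079, 0.0387, 0.0037, 0, 0.0004, -0.0042, -0.0079, 0.0387, 0.0037, 0, 0.0004, -0.0042, -0.0079, 0.0387, 0.0037, 0, 0.0004, -0.0042, -0.0079, 0.0387, 0.0037, 0, 0, 0, 0, 0, 0, 0]}}

```text
time_s: 7.92
ee_pos: [567.1, 266.8, 62.8]
ee_rot: [180.0, 14.9, 95.5]
force: [-0.6, 4.6, -4.2]
gripper_width: 23.3
```

```bash
python3 - <<'E'
from plan import *
snap('side','side10');snap('top','top10')
L=scene();overlay('side10',L,'pics/o10s.png',(170,270,130,100),6);crop('top10',140,220,180,100,4)
p,R=now();print(p,env.state()['ee_rot'],env.state()['force'],env.state()['torque'])
for w in [(22,15,0),(22,8,0),(21,2,0),(20,-3,0),(20,-4,0)]:
    q,Q,s,tip=tool(*w); dp,dr=delta(p,R,q,Q); print(w,(dp/400).round(4),(dr/45).round(4)); p,R=q,Q
E
```

```text
[567.22014703 267.10972404  63.07445923] [179.95489739  14.97022902  95.54591451] [-1.27602262  4.26746465 -3.62350193] [ 1.43833964  0.07127346 -0.01940435]
(22, 15, 0) [-0.0001 -0.0013 -0.0002] [-0.0008  0.0009 -0.0013]
(22, 8, 0) [ 0.0009 -0.0095 -0.034 ] [ 0.1548  0.0149 -0.    ]
(21, 2, 0) [ 0.0005 -0.0049 -0.0297] [0.1327 0.0128 0.    ]
(20, -3, 0) [ 0.     -0.0005 -0.0249] [0.1106 0.0106 0.    ]
(20, -4, 0) [-0.0001  0.0008 -0.0049] [0.0221 0.0021 0.    ]
```

View pics/o10s.png

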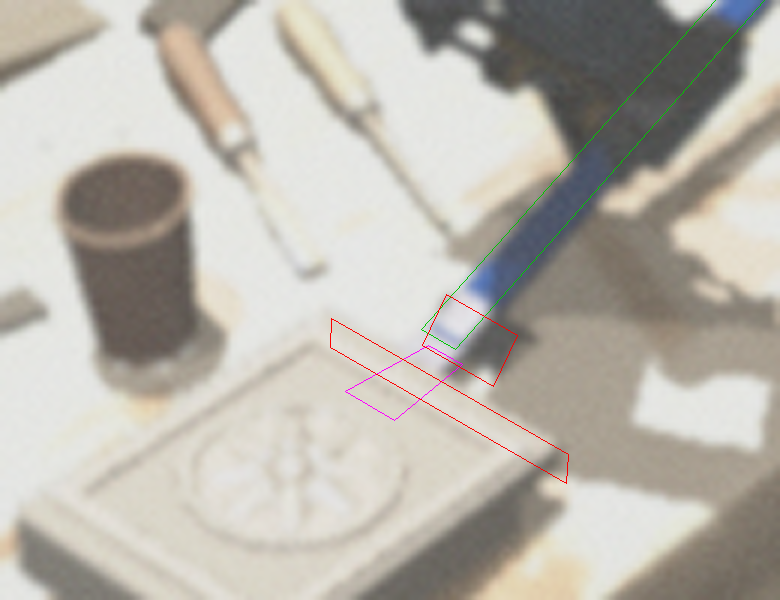

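View pics/top10_c140_220.png

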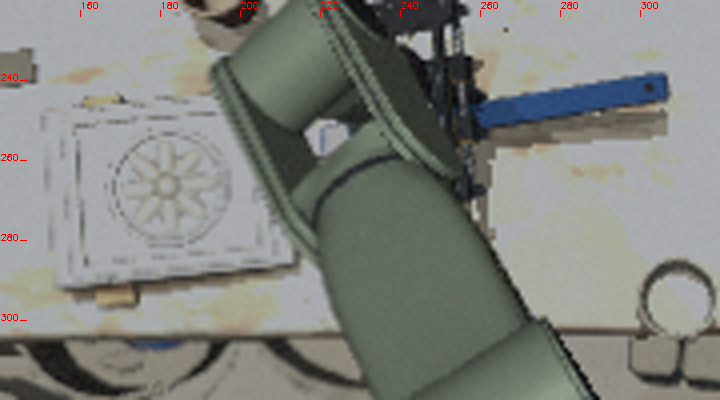

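>>> {"fn": "arm_command", "kwargs": {"series": [0.0002, -0.0026, -0.0085, 0.0387, 0.0037, 0, 0.0002, -0.0026, -0.0085, 0.0387, 0.0037, 0, 0.0002, -0.0026, -0.0085, 0.0387, 0.0037, 0, 0.0002, -0.0026, -0.0085, 0.0387, 0.0037, 0, 0.0001, -0.0012, -0.0074, 0.0332, 0.0032, 0, 0.0001, -0.0012, -0.0074, 0.0332, 0.0032, 0, 0.0001, -0.0012, -0.0074, 0.0332, 0.0032, 0, 0.0001, -0.0012, -0.0074, 0.0332, 0.0032, 0, 0, 0, 0, 0, 0, 0]}}

```text
time_s: 8.77
ee_pos: [567.9, 260.1, 37.6]
ee_rot: [180.0, 2.0, 95.5]
force: [0.3, 2.0, 0.1]
gripper_width: 23.4
```

```bash
python3 - <<'E'
from plan import *
snap('side','side11');snap('top','top11')
L=scene();overlay('side11',L,'pics/o11s.png',(170,270,130,100),6);crop('top11',140,220,180,100,4)
p,R=now();print(p,env.state()['ee_rot'],env.state()['force'],env.state()['torque'])
for w in [(21,2,0),(20,-3,0),(20,-4,0)]:
    q,Q,s,tip=tool(*w); dp,dr=delta(p,R,q,Q); print(w,(dp/400).round(4),(dr/45).round(4)); p,R=q,Q
E
```

```text
[567.87748913 260.20161761  37.67604186] [179.96395098   2.06718167  95.59378997] [ 0.30551732 -0.0132475   0.3153804 ] [ 0.72936216 -0.10915329 -0.02812602]
(21, 2, 0) [-0.0003  0.0014 -0.0005] [ 0.0014  0.0009 -0.0021]
(20, -3, 0) [ 0.     -0.0005 -0.0249] [0.1106 0.0106 0.    ]
(20, -4, 0) [-0.0001  0.0008 -0.0049] [0.0221 0.0021 0.    ]
```

View pics/o11s.png

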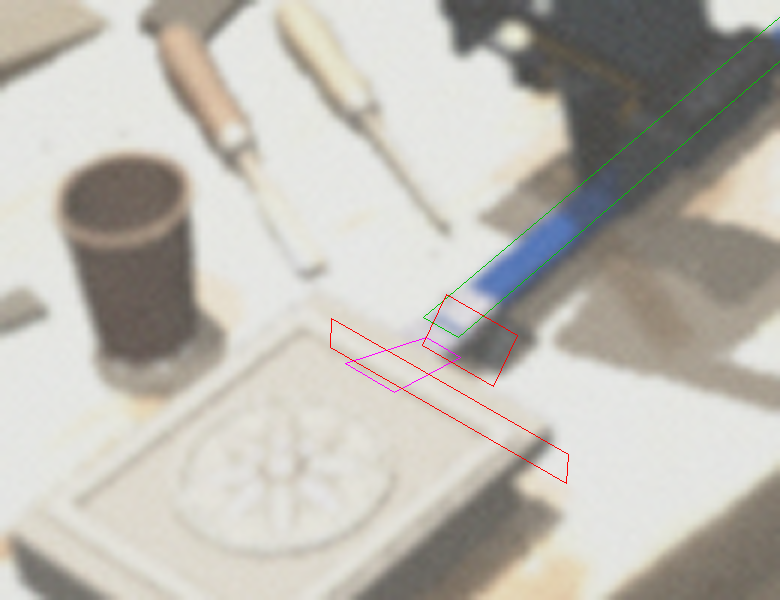

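View pics/top11_c140_220.png

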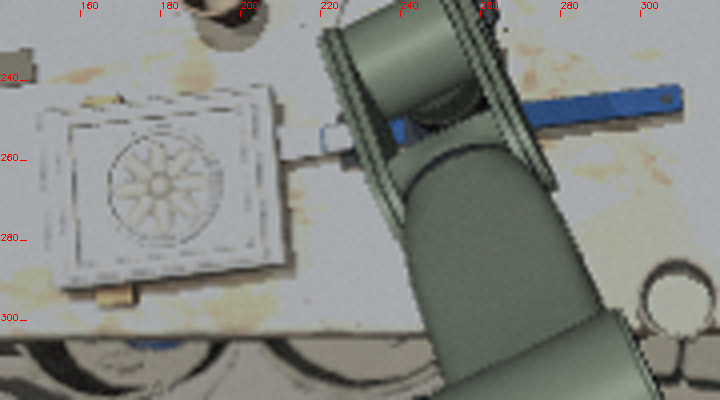

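>>> {"fn": "arm_command", "kwargs": {"series": [0, 0.0002, -0.0063, 0.0278, 0.0027, 0, 0, 0.0002, -0.0063, 0.0278, 0.0027, 0, 0, 0.0002, -0.0063, 0.0278, 0.0027, 0, 0, 0.0002, -0.0063, 0.0278, 0.0027, 0, 0, 0, -0.005, 0.022, 0.002, 0, 0, 0, 0, 0, 0, 0, 0, 0, 0, 0, 0, 0]}}

```text
time_s: 9.45
ee_pos: [568.2, 259.4, 26.3]
ee_rot: [179.9, -3.9, 95.7]
force: [0.2, -4.6, 7.7]
gripper_width: 23.9
```

```bash
python3 - <<'E'
from plan import *
snap('side','side12');snap('top','top12')
L=scene();overlay('side12',L,'pics/o12s.png',(170,240,160,120),5);crop('top12',140,220,180,100,4)
p,R=now();print(p,env.state()['ee_rot'],env.state()['force'],env.state()['torque'])
print(barW([[195,0,20.6],[-181,0,0]]))
E
```

```text
[568.12994356 259.3892778   26.26479714] [179.92911132  -3.87866567  95.67465107] [-0.92906569 -4.88072341  7.95037904] [-0.54253471 -0.12220047  0.05698251]
[[548.93407988 452.47670886  47.03792362]
 [585.91519492  80.56547594   1.0510564 ]]
```

View pics/o12s.png

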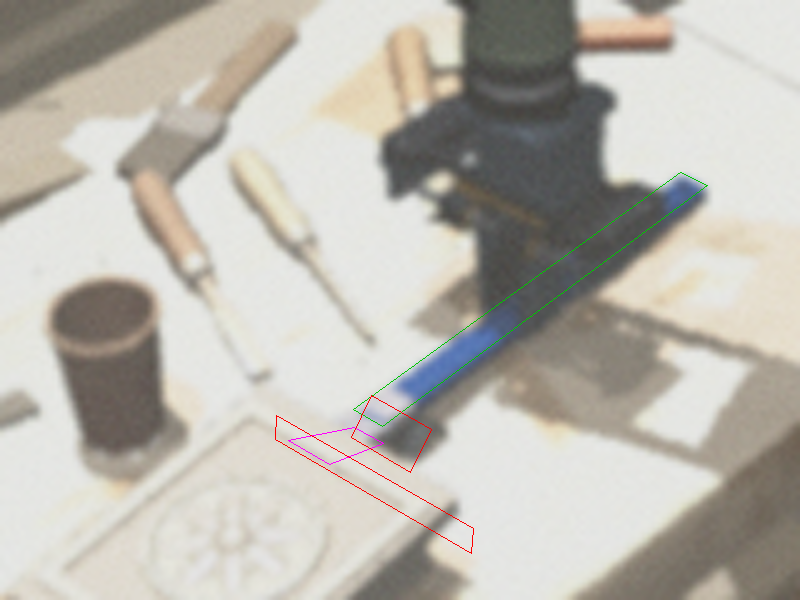

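View pics/top12_c140_220.png

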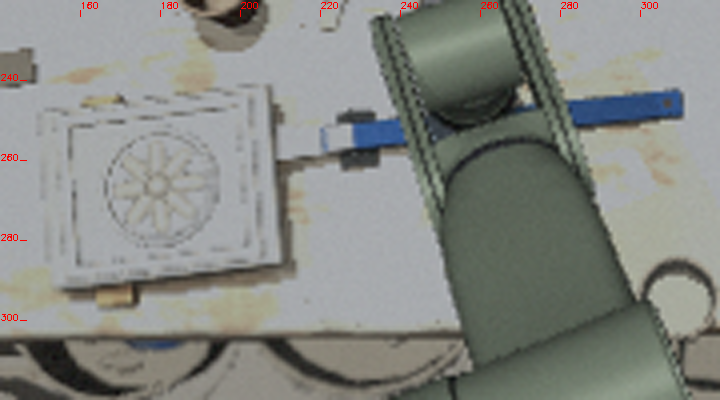

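>>> {"fn": "arm_command", "kwargs": {"series": [0, 0, 0, 0, 0, 0, 0, 0, 0, 0, 0, 0, 0, 0, 0, 0, 0, 0, 0, 0, 0, 0, 0, 0, 0, 0, 0, 0, 0, 0], "hand": 0.5}}

```text
time_s: 9.97
ee_pos: [567.1, 260.8, 24.3]
ee_rot: [-179.9, -4.0, 95.6]
force: [0.1, 0.4, 0.1]
gripper_width: 45.8
```

```bash
python3 - <<'E'
from plan import *
snap('side','side13');snap('top','top13')
p,R=now();print(p,env.state()['ee_rot'],env.state()['force'],env.state()['gripper_width'])
L=scene();overlay('side13',L,'pics/o13s.png',(170,240,160,120),5)
E
```

```text
[567.18806823 260.75500908  24.39966324] [-179.96412821   -4.05419272   95.55056196] [ 0.07651943  0.11510376 -0.33160874] 45.90757353602905
```

View pics/o13s.png

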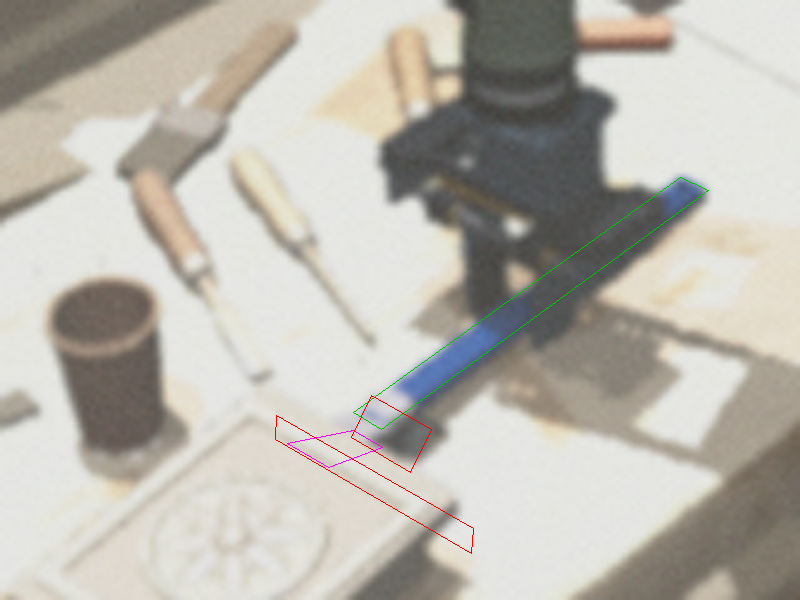

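>>> {"fn": "arm_command", "kwargs": {"series": [0, 0, 0.03, 0, 0, 0, 0, 0, 0.07, 0, 0, 0, 0, 0, 0.1, 0, 0, 0, 0, 0, 0.1, 0, 0, 0, -0.0373, -0.0912, 0, 0.0356, 0.0034, 0, -0.0373, -0.0912, 0, 0.0356, 0.0034, 0, -0.0373, -0.0912, 0, 0.0356, 0.0034, 0, -0.0373, -0.0912, 0, 0.0356, 0.0034, 0, -0.0373, -0.0912, 0, 0.0356, 0.0034, 0, -0.0373, -0.0912, 0, 0.0356, 0.0034, 0, -0.0373, -0.0912, 0, 0.0356, 0.0034, 0, -0.0373, -0.0912, 0, 0.0356, 0.0034, 0, -0.0373, -0.0912, 0, 0.0356, 0.0034, 0, -0.0373, -0.0912, 0, 0.0356, 0.0034, 0, 0, 0, 0, 0, 0, 0], "hand": 0.62}}

```text
time_s: 11.32
ee_pos: [416.8, -110.8, 145.0]
ee_rot: [180.0, -20.0, 95.1]
force: [-0.3, 0.4, -0.4]
gripper_width: 56.6
```

```bash
python3 - <<'E'
from plan import *
snap('side','side14');snap('top','top14')
p,R=now();print(p,env.state()['ee_rot'],env.state()['force'],env.state()['gripper_width'])
crop('top14',140,220,130,90,6);crop('side14',160,280,140,110,5);crop('side14',300,200,130,110,5);crop('top14',290,220,130,90,5)
psi=94.7;u=np.array([np.cos(np.radians(psi)),np.sin(np.radians(psi)),0]);q=np.array([414.6,-63.9,18])-40*u
Q=Ro.from_euler('z',psi,degrees=True)*Ro.from_euler('y',-20,degrees=True)*Ro.from_euler('x',180,degrees=True)
dp,dr=delta(p,R,q,Q);print(q,dp/400,dr/45)
E
```

```text
[ 418.13503866 -105.74808131  145.28040998] [179.93393253 -20.14720358  95.29055816] [-0.11590335 -0.53403732  0.26724431] 56.69642911781762
[ 417.87754035 -103.76549547   18.        ] [-0.00064375  0.00495646 -0.31820102] [-0.00337885  0.00108891 -0.01261959]
```

View pics/top14_c140_220.png

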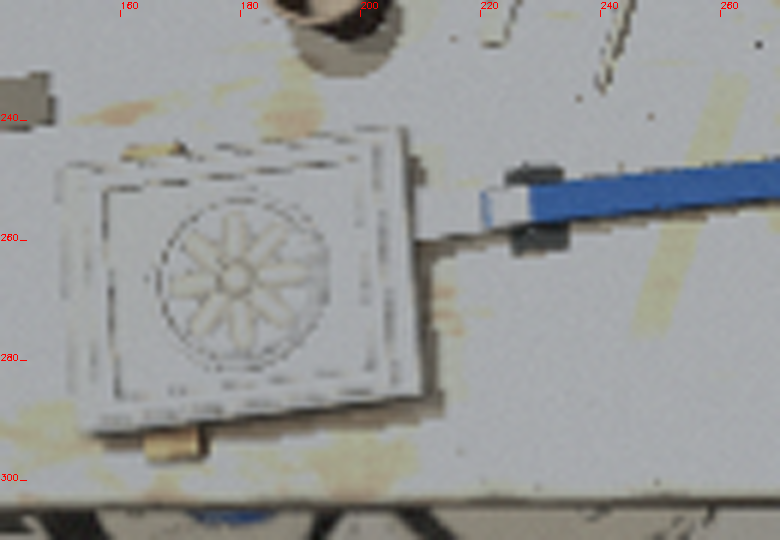

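View pics/side14_c160_280.png

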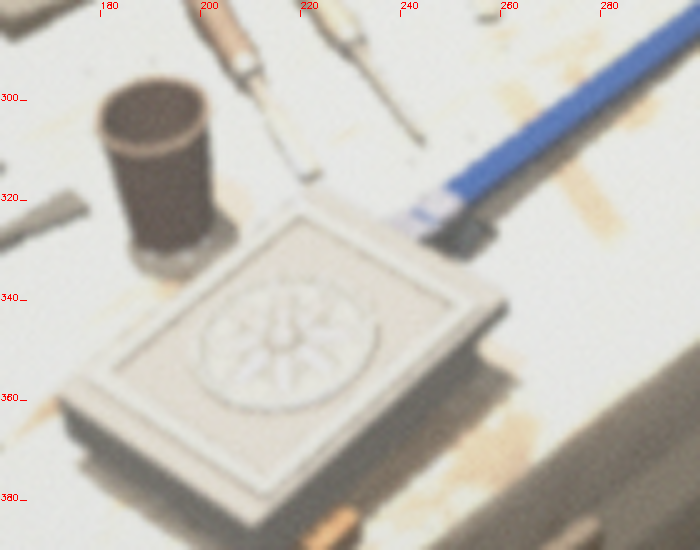

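View pics/side14_c300_200.png

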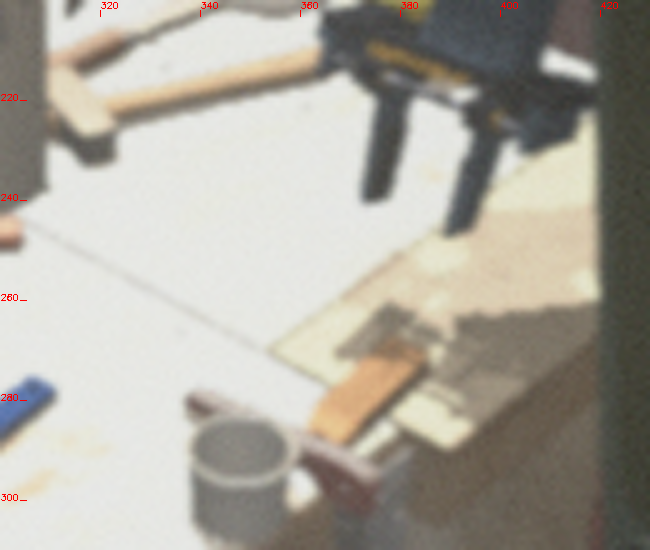

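View pics/top14_c290_220.png

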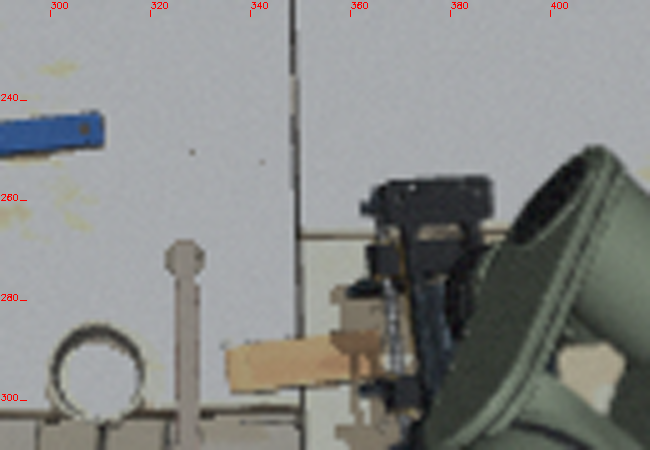

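>>> {"fn": "arm_command", "kwargs": {"series": [0, 0.002, -0.1, 0, 0, -0.006, 0, 0.002, -0.1, 0, 0, -0.006, 0, 0, -0.07, 0, 0, 0, 0, 0, 0, 0, 0, 0]}}

```text
time_s: 11.75
ee_pos: [415.5, -99.4, 33.4]
ee_rot: [-179.5, -20.4, 95.0]
force: [-0.8, -0.4, -0.0]
gripper_width: 56.9
```

```bash
python3 - <<'E'
from plan import *
snap('side','side15');snap('top','top15')
p,R=now();print(p,env.state()['ee_rot'],env.state()['force'])
crop('side15',340,220,80,80,8);crop('top15',310,250,80,60,8)
E
```

```text
[ 418.56095696 -101.01403544   37.03025473] [-179.96126286  -20.23347682   95.1025312 ] [ 0.78230546 -0.36302593  0.49926169]
```

View pics/side15_c340_220.png

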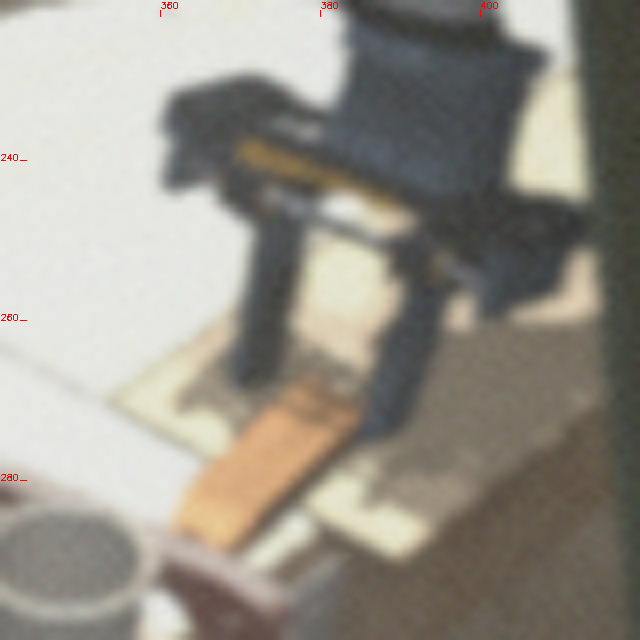

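View pics/top15_c310_250.png

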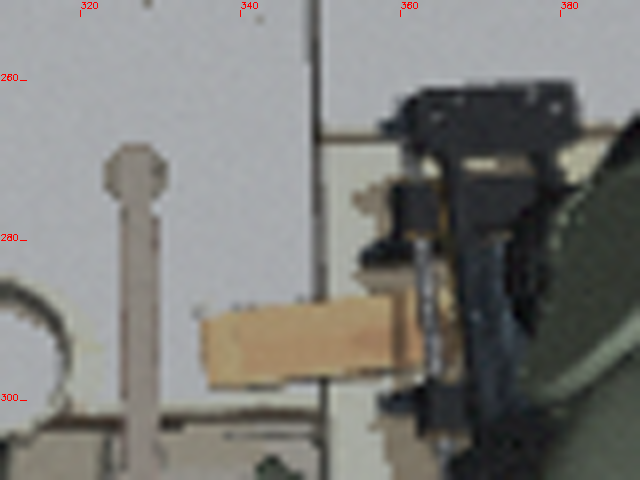

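>>> {"fn": "arm_command", "kwargs": {"series": [0, -0.003, -0.025, 0, 0, 0, 0, -0.003, -0.02, 0, 0, 0, 0, 0, 0, 0, 0, 0]}}

```text
time_s: 12.1
ee_pos: [418.5, -104.9, 18.5]
ee_rot: [179.9, -20.1, 95.0]
force: [-0.4, -0.2, -0.8]
gripper_width: 56.4
```

>>> {"fn": "arm_command", "kwargs": {"series": [0, 0, 0, 0, 0, 0, 0, 0, 0, 0, 0, 0, 0, 0, 0, 0, 0, 0, 0, 0, 0, 0, 0, 0], "hand": 0, "newtons": 25}}

```text
time_s: 12.43
ee_pos: [418.4, -105.0, 19.0]
ee_rot: [179.9, -20.1, 95.0]
force: [0.2, -1.0, 2.2]
gripper_width: 33.3
```

```bash
python3 - <<'E'
from plan import *
T=load('top14');S=load('side14')
c=lambda x,y:(140+x/6-.5,220+y/6-.5); cs=lambda x,y:(160+x/5-.5,280+y/5-.5)
UL,UR,LR,LL=[80,90,40],[80,-118,40],[-80,-118,40],[-80,90,40]
tt=[(UL,c(60,165)),(UR,c(404,128)),(LR,c(422,396)),(LL,c(80,430))]
ss=[(UL,cs(60,402)),(LL,cs(252,527)),(LR,cs(508,305)),(UR,cs(312,188))]
for o in ([(T,tt)],[(S,ss)],[(T,tt),(S,ss)]):
    r=fit(o,[506,550,6],-2.55,20,[0,62,0]);print(r[0].round(1),r[2](r[0],[[0,-118,22],[0,-90,0],[-36,-118,22]]).round(1).tolist(),r[1].round(1).tolist())
E
```

```text
[507.7 547.    5. ] [[517.9, 430.6, 50.0], [515.6, 457.5, 26.8], [482.1, 427.5, 50.0]] [[0.2, -0.1], [0.2, -0.4], [0.3, 0.0], [-0.8, 0.5]]
[504.1 554.7   5.6] [[515.6, 438.4, 50.0], [512.9, 465.2, 26.8], [479.8, 434.8, 50.0]] [[-1.6, -0.2], [0.1, 2.0], [0.7, -0.8], [0.2, -0.4]]
[507.4 550.    5.2] [[518.0, 433.6, 50.0], [515.6, 460.4, 26.8], [482.2, 430.3, 50.0]] [[-0.7, 0.1], [-0.8, -0.4], [-0.5, -0.0], [-1.6, 0.7], [-0.9, -1.9], [0.3, 0.4], [1.2, -2.0], [1.1, -1.7]]
```

>>> {"fn": "arm_command", "kwargs": {"series": [0, 0, 0.05, 0, 0, 0, 0, 0, 0.1, 0, 0, 0, 0, 0, 0.1, 0, 0, 0, 0.017, 0.0934, 0, 0, 0, 0.001, 0.017, 0.0934, 0, 0, 0, 0.001, 0.017, 0.0934, 0, 0, 0, 0.001, 0.017, 0.0934, 0, 0, 0, 0.001, 0.017, 0.0934, 0, 0, 0, 0.001, 0.017, 0.0934, 0, 0, 0, 0.001, 0.017, 0.0934, 0, 0, 0, 0.001, 0.017, 0.0934, 0, 0, 0, 0.001, 0.017, 0.0934, 0, 0, 0, 0, 0.017, 0.0934, 0, 0, 0, 0, 0.017, 0.0934, 0, 0, 0, 0, 0, 0, -0.05, 0, 0, 0, 0, 0, -0.05, 0, 0, 0, 0, 0, 0, 0, 0, 0]}}

```text
time_s: 13.85
ee_pos: [490.1, 305.8, 75.1]
ee_rot: [-179.6, -20.0, 95.3]
force: [-1.1, -0.1, -0.8]
gripper_width: 33.9
```

```bash
python3 - <<'E'
from plan import *
snap('side','side16');snap('top','top16')
p,R=now();print(p,env.state()['ee_rot'],env.state()['force'],env.state()['gripper_width'])
crop('side16',170,260,130,110,6);crop('top16',140,220,160,100,5)
E
```

```text
[492.39633825 305.87090001  78.2716944 ] [-179.89402086  -20.14515194   95.30556435] [ 0.47029703 -0.29953133 -0.19295003] 33.97791153568682
```

View pics/side16_c170_260.png

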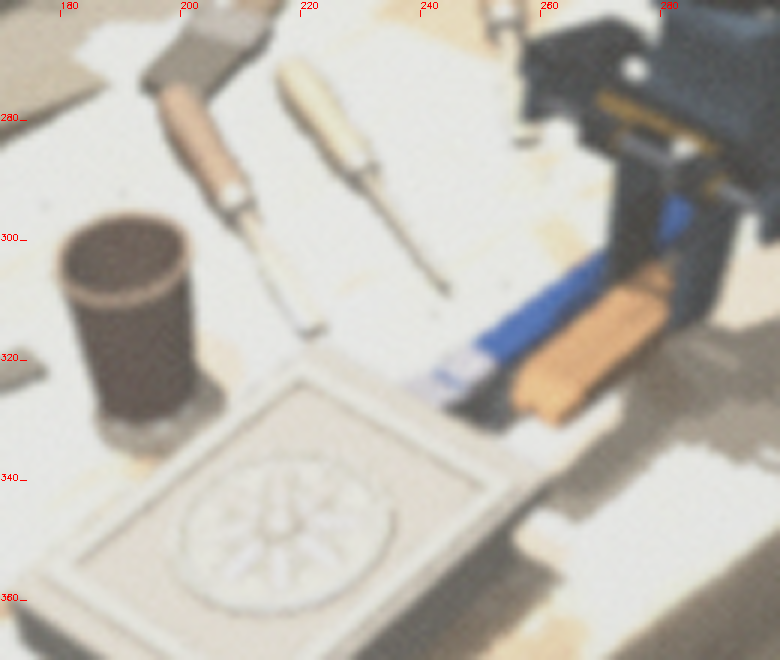

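View pics/top16_c140_220.png

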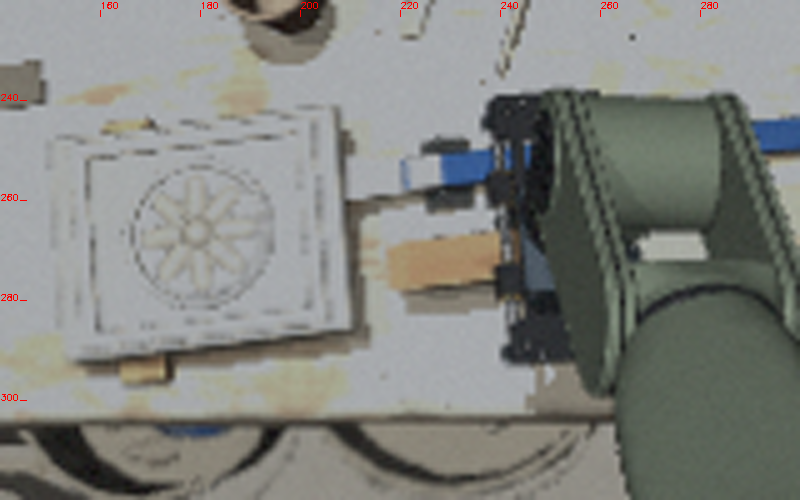

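>>> {"fn": "arm_command", "kwargs": {"series": [0, 0, -0.07, 0, 0, 0, 0, 0, -0.06, 0, 0, 0, 0, 0, -0.014, 0, 0, 0, 0, 0, 0, 0, 0, 0]}}

```text
time_s: 14.28
ee_pos: [492.8, 305.5, 20.8]
ee_rot: [-179.9, -20.2, 95.3]
force: [0.1, 0.2, 0.7]
gripper_width: 33.8
```

```bash
python3 - <<'E'
from plan import *
snap('side','side17')
p,R=now();print(p,env.state()['ee_rot'],env.state()['force'],env.state()['gripper_width'])
crop('side17',200,270,100,90,7)
E
```

```text
[493.62436967 305.9266025   21.88436614] [179.95475742 -20.19632137  95.30027961] [ 0.75246731 -0.53121196  0.23699434] 33.758000502663045
```

View pics/side17_c200_270.png

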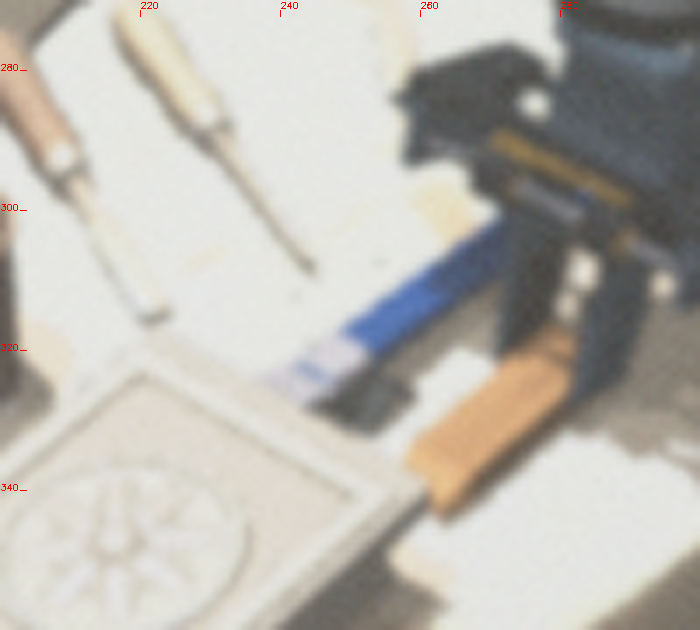

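>>> {"fn": "arm_command", "kwargs": {"series": [-0.0027, 0.0299, -0.001, 0, 0, 0, -0.0027, 0.0299, -0.001, 0, 0, 0, -0.0027, 0.0299, -0.001, 0, 0, 0, -0.0027, 0.0299, 0, 0, 0, 0, -0.0027, 0.0299, 0, 0, 0, 0, 0, 0, 0, 0, 0, 0]}}

```text
time_s: 14.83
ee_pos: [487.3, 368.7, 20.3]
ee_rot: [179.9, -20.2, 95.5]
force: [0.3, 0.6, -0.2]
gripper_width: 33.7
```

>>> {"fn": "arm_command", "kwargs": {"series": [-0.0027, 0.0299, 0, 0, 0, 0, -0.0027, 0.0299, 0, 0, 0, 0, -0.0027, 0.0299, 0, 0, 0, 0, -0.0015, 0.015, 0, 0, 0, 0, 0, 0, 0, 0, 0, 0]}}

```text
time_s: 15.25
ee_pos: [483.5, 409.3, 19.9]
ee_rot: [180.0, -20.2, 95.5]
force: [0.6, 0.1, -1.2]
gripper_width: 33.6
```

```bash
python3 - <<'E'
from plan import *
snap('side','side18');snap('top','top18')
p,R=now();print(p,env.state()['ee_rot'],env.state()['force'],env.state()['gripper_width'])
crop('side18',200,270,100,90,7);crop('top18',150,220,120,90,6)
E
```

```text
[483.51905052 407.90745569  19.6506896 ] [179.99308963 -20.14720694  95.39229314] [-0.05477941  0.38834685  0.00783842] 33.53489079689844
```

View pics/side18_c200_270.png

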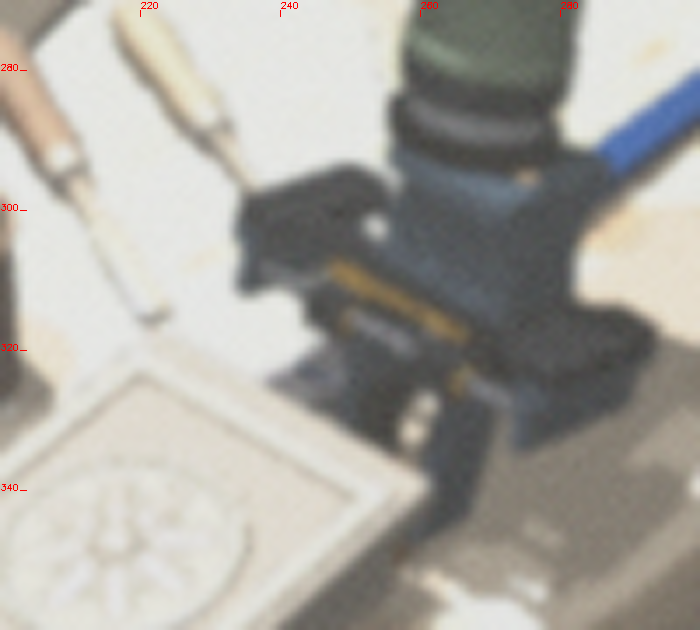

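View pics/top18_c150_220.png

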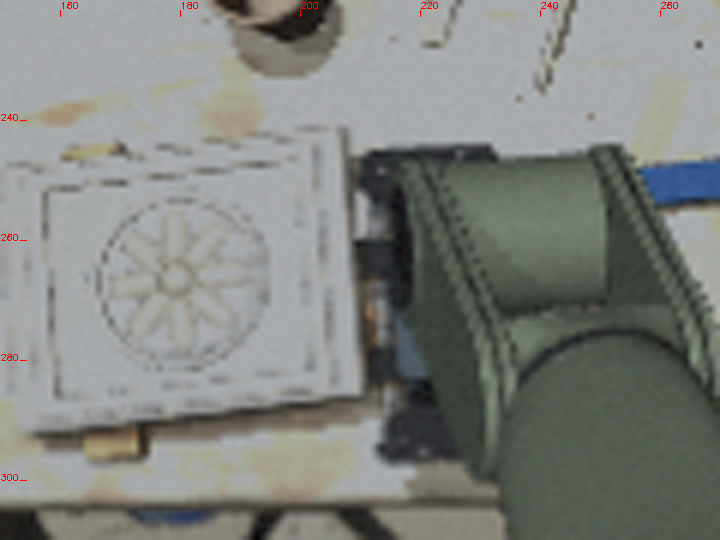

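>>> {"fn": "arm_command", "kwargs": {"series": [0, 0, 0, 0, 0, 0, 0, 0, 0, 0, 0, 0, 0, 0, 0, 0, 0, 0], "hand": 0.48}}

```text
time_s: 15.6
ee_pos: [484.0, 407.4, 20.0]
ee_rot: [180.0, -20.2, 95.3]
force: [0.1, -0.1, -0.8]
gripper_width: 43.7
```

>>> {"fn": "arm_command", "kwargs": {"series": [0.0034, -0.0373, 0, 0, 0, 0, 0.0034, -0.0373, 0, 0, 0, 0, 0.0034, -0.0373, 0, 0, 0, 0, 0.001, -0.01, 0, 0, 0, 0]}}

```text
time_s: 15.93
ee_pos: [488.4, 357.1, 19.8]
ee_rot: [-180.0, -20.1, 95.2]
force: [0.8, 1.0, -0.9]
gripper_width: 43.9
```

>>> {"fn": "arm_command", "kwargs": {"series": [0, 0, 0.005, -0.074, -0.007, 0, 0, 0, 0, -0.074, -0.007, 0, 0, 0, -0.005, -0.074, -0.007, 0, 0, 0, -0.01, 0, 0, 0, 0, 0, 0, 0, 0, 0], "hand": 0}}

```text
time_s: 16.35
ee_pos: [487.6, 359.7, 15.3]
ee_rot: [-180.0, -10.2, 95.4]
force: [-1.1, -1.0, -0.5]
gripper_width: 13.2
```

```bash
python3 - <<'E'
from plan import *
snap('side','side19');snap('top','top19')
p,R=now();print(p,env.state()['ee_rot'],env.state()['force'],env.state()['gripper_width'])
crop('side19',200,270,100,90,7);crop('top19',150,220,120,90,6)
E
```

```text
[487.63543825 358.61991343  15.2528281 ] [-179.93551198  -10.15914816   95.33216437] [ 0.35424088 -0.46630654 -0.46824348] 5.197868837523917
```

View pics/side19_c200_270.png

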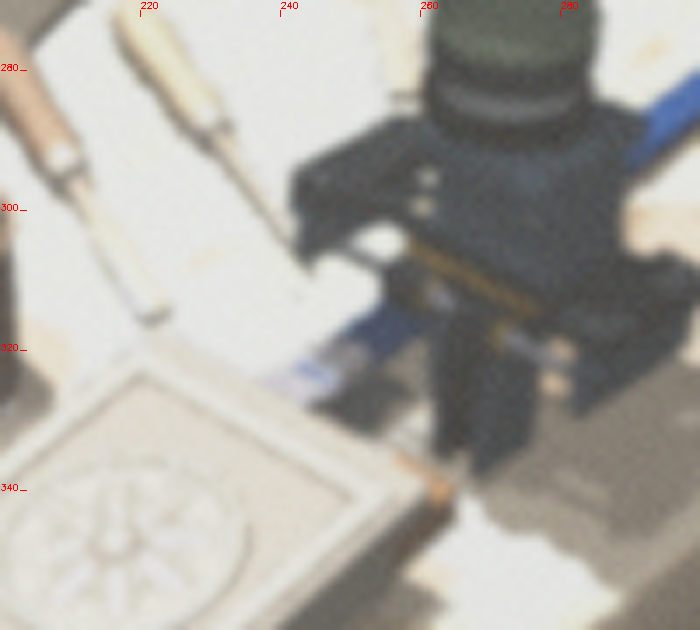

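View pics/top19_c150_220.png

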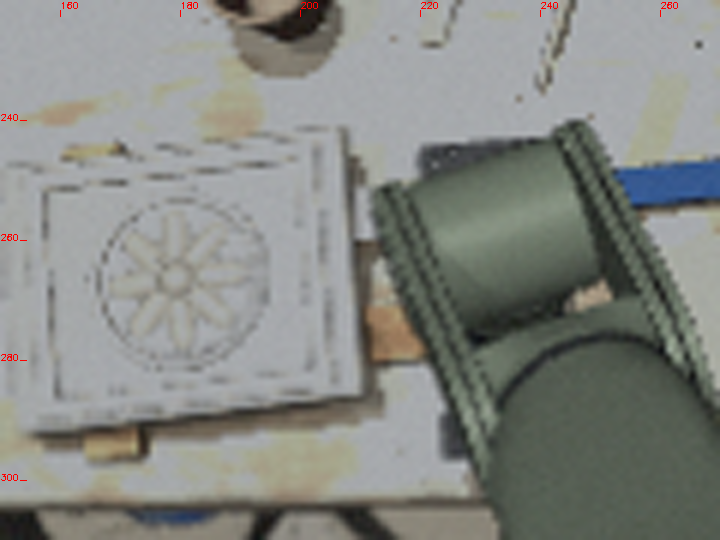

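>>> {"fn": "arm_command", "kwargs": {"series": [-0.0023, 0.0249, 0, 0, 0, 0, -0.0023, 0.0249, 0, 0, 0, 0, -0.0023, 0.0249, 0, 0, 0, 0, -0.0023, 0.0249, 0, 0, 0, 0, 0, 0, 0, 0, 0, 0]}}

```text
time_s: 16.87
ee_pos: [484.6, 401.2, 16.0]
ee_rot: [179.9, -10.2, 95.5]
force: [-0.2, 0.2, 0.5]
gripper_width: 0.2
```

>>> {"fn": "arm_command", "kwargs": {"series": [-0.0015, 0.016, 0, 0, 0, 0, -0.0015, 0.016, 0, 0, 0, 0, -0.0011, 0.012, 0, 0, 0, 0, 0, 0, 0, 0, 0, 0]}}

```text
time_s: 17.2
ee_pos: [482.9, 417.5, 15.9]
ee_rot: [179.9, -10.2, 95.4]
force: [-0.2, 0.3, 0.0]
gripper_width: 0.4
```

```bash
python3 - <<'E'
from plan import *
snap('side','side20');snap('top','top20')
p,R=now();print(p,env.state()['ee_rot'],env.state()['force'],env.state()['gripper_width'])
crop('side20',200,270,100,90,7);crop('top20',150,220,120,90,6)
E
```

```text
[482.83571761 416.59837865  15.79272701] [179.97337413 -10.12832839  95.37837705] [-0.46340747 -0.00534416 -0.57317457] 0.4751075367331678
```

View pics/side20_c200_270.png

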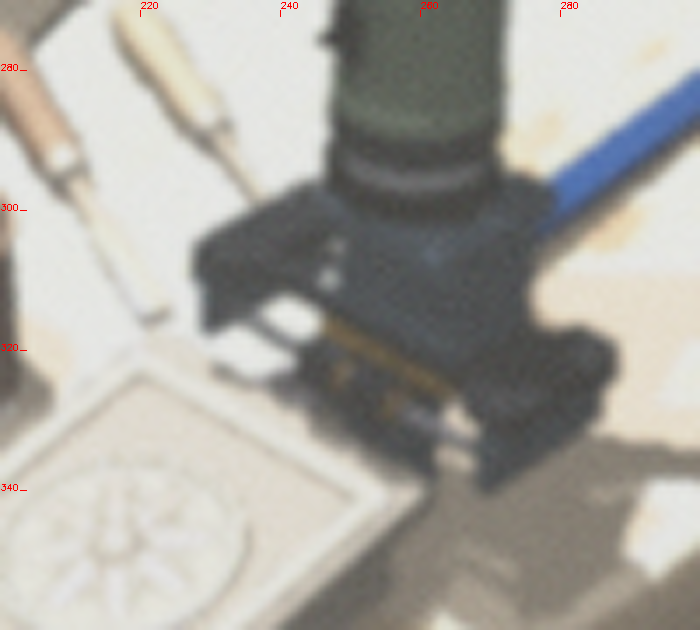

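View pics/top20_c150_220.png

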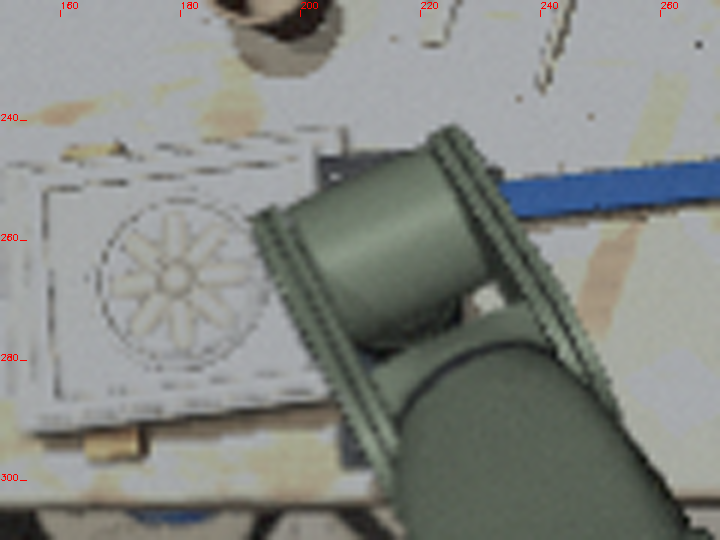

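>>> {"fn": "arm_command", "kwargs": {"series": [0.003, -0.037, 0, 0, 0, 0, 0.003, -0.037, 0.01, 0, 0, 0, 0.004, -0.05, 0.08, 0, 0, 0, 0.02, -0.04, 0.08, -0.03, -0.003, 0, 0.06, -0.07, 0.03, -0.03, -0.003, 0, 0.06, -0.08, 0, -0.04, -0.004, 0, 0.061, -0.076, 0, -0.04, -0.004, 0, 0, 0, 0, 0, 0, 0], "hand": 0.5}}

```text
time_s: 17.97
ee_pos: [571.7, 255.6, 97.0]
ee_rot: [179.7, -3.7, 95.1]
force: [-0.3, -0.1, -0.2]
gripper_width: 45.3
```

```bash
python3 - <<'E'
from plan import *
snap('side','side21');snap('top','top21')
p,R=now();print(p,env.state()['ee_rot'],env.state()['force'],env.state()['gripper_width'])
crop('side21',160,280,140,110,5);crop('top21',140,220,130,90,6)
q=np.array([567.2,260.7,24.4]);Q=Ro.from_euler('xyz',[180,-4,95.55],degrees=True)
dp,dr=delta(p,R,q,Q);print(dp/400,dr/45)
E
```

```text
[567.78709137 258.73309557  95.98440664] [179.95467154  -3.82163991  95.17930828] [-0.88207169  0.14975249  0.2699524 ] 45.67151305129232
[-0.00146773  0.00491726 -0.17896102] [0.00385225 0.00137112 0.00830629]
```

View pics/side21_c160_280.png

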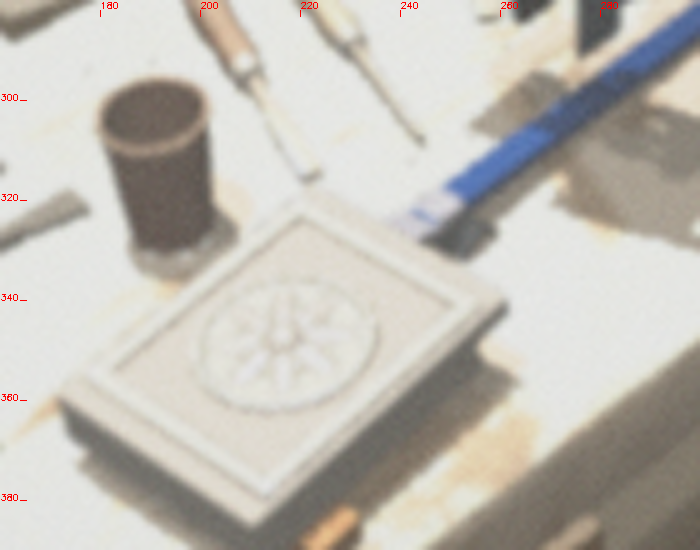

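View pics/top21_c140_220.png

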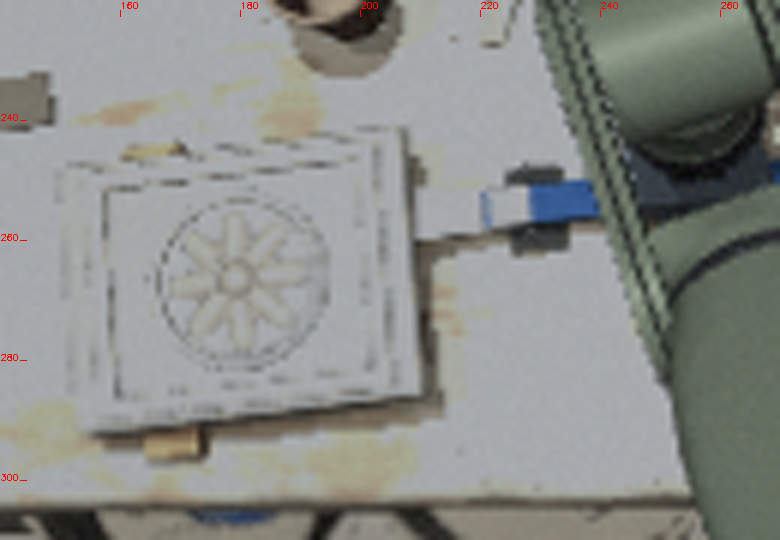

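>>> {"fn": "arm_command", "kwargs": {"series": [-0.001, 0.004, -0.08, 0, 0, 0.008, 0, 0, -0.07, 0, 0, 0, 0, 0, -0.029, 0, 0, 0, 0, 0, 0, 0, 0, 0]}}

```text
time_s: 18.4
ee_pos: [563.7, 261.5, 21.1]
ee_rot: [-179.6, -3.7, 95.7]
force: [0.2, -0.4, -0.4]
gripper_width: 45.3
```

>>> {"fn": "arm_command", "kwargs": {"series": [0, 0, 0, 0, 0, 0, 0, 0, 0, 0, 0, 0, 0, 0, 0, 0, 0, 0, 0, 0, 0, 0, 0, 0, 0, 0, 0, 0, 0, 0], "hand": 0, "newtons": 55}}

```text
time_s: 18.82
ee_pos: [567.8, 262.6, 25.8]
ee_rot: [179.8, -3.9, 95.7]
force: [-0.2, 1.0, 4.3]
gripper_width: 23.4
```

```bash
python3 - <<'E'
from plan import *
p,R=now();print(p,env.state()['ee_rot'],env.state()['force'],env.state()['gripper_width'])
for w in [(20,-4,0),(20,-2,0),(20,2,0),(20,8,0)]:
    q,Q,s,tip=tool(*w); dp,dr=delta(p,R,q,Q); print(w,tip.round(1),(dp/400).round(4),(dr/45).round(4)); p,R=q,Q
E
```

```text
[567.82659012 262.56426467  25.83892365] [179.77202447  -3.86156029  95.72588061] [-0.22607932  1.01853118  4.29861481] 23.373264615386752
(20, -4, 0) [549.1 454.   46.7] [-0.0003 -0.0041 -0.0007] [ 0.0026  0.0053 -0.0047]
(20, -2, 0) [549.1 454.   43.9] [ 0.0001 -0.0015  0.0099] [-0.0442 -0.0043 -0.    ]
(20, 2, 0) [549.1 454.   38.3] [ 0.0001 -0.0013  0.0201] [-0.0885 -0.0085 -0.    ]
(20, 8, 0) [549.1 454.   30.1] [-0.0002  0.0025  0.0304] [-0.1327 -0.0128 -0.    ]
```

>>> {"fn": "arm_command", "kwargs": {"series": [0, -0.0003, 0.003, -0.0132, -0.0013, 0, 0, -0.0003, 0.003, -0.0132, -0.0013, 0, 0, -0.0003, 0.003, -0.0132, -0.0013, 0, 0, -0.0003, 0.003, -0.0132, -0.0013, 0, 0, -0.0003, 0.003, -0.0132, -0.0013, 0, 0, -0.0003, 0.003, -0.0132, -0.0013, 0, 0, -0.0003, 0.003, -0.0132, -0.0013, 0, 0, -0.0003, 0.003, -0.0132, -0.0013, 0, 0, -0.0003, 0.003, -0.0132, -0.0013, 0, 0, -0.0003, 0.003, -0.0132, -0.0013, 0, 0, 0, 0, 0, 0, 0]}}

```text
time_s: 19.73
ee_pos: [567.1, 261.9, 36.1]
ee_rot: [179.9, 2.1, 95.7]
force: [1.7, 4.6, -3.5]
gripper_width: 23.6
```

```bash
python3 - <<'E'
from plan import *
snap('side','side22');snap('top','top22')
s=env.state();p,R=now();print(p,s['ee_rot'],s['force'],s['torque'],s['gripper_width'])
crop('side22',160,280,140,110,5);crop('top22',140,220,130,90,6)
print(barW([[195,0,20.6],[195,0,24]]))
E
```

```text
[567.15316704 261.86709704  36.02453166] [179.89145643   2.07969825  95.69599892] [ 1.4068849   6.43974865 -2.93799485] [ 1.87176094 -0.38003526 -0.22214681] 23.444121815146342
[[547.77041389 456.04948562  36.5430377 ]
 [547.75175865 456.17162158  39.94079207]]
```

View pics/side22_c160_280.png

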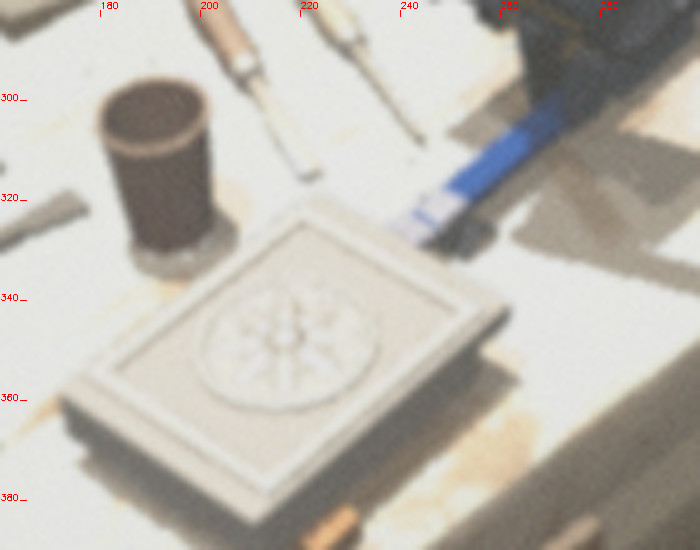

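View pics/top22_c140_220.png

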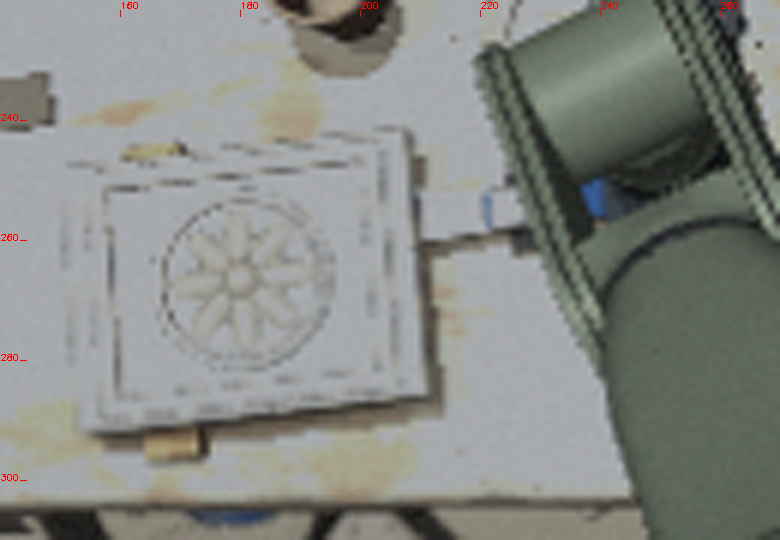

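>>> {"fn": "arm_command", "kwargs": {"series": [0, 0.001, 0.006, -0.022, -0.002, 0, 0, 0.001, 0.006, -0.022, -0.002, 0, 0, 0.001, 0.006, -0.022, -0.002, 0, 0, 0.001, 0.006, -0.022, -0.002, 0, 0, 0.001, 0.006, -0.022, -0.002, 0, 0, 0, 0, 0, 0, 0]}}

```text
time_s: 20.33
ee_pos: [565.8, 262.6, 47.6]
ee_rot: [-179.9, 7.3, 95.8]
force: [0.7, 0.6, -8.9]
gripper_width: 23.7
```

```bash
python3 - <<'E'
from plan import *
snap('side','side23');snap('top','top23')
s=env.state();p,R=now();print(p,s['ee_rot'],s['force'],s['torque'],s['gripper_width'])
crop('side23',160,280,140,110,5)
M=barW([[195,0,20.6],[195,0,24],[114,0,0]]);print(M)
E
```

```text
[565.72810601 262.22146581  47.28406503] [-179.83195658    7.25110899   95.80138146] [ -0.17670897  -0.36057423 -10.23042967] [ 0.35482771 -0.07433213  0.00876027] 23.683078792873292
[[546.10030057 455.62779908  30.21070852]
 [546.06684379 456.05574904  33.58350253]
 [554.42503284 373.0942649   19.99921653]]
```

View pics/side23_c160_280.png

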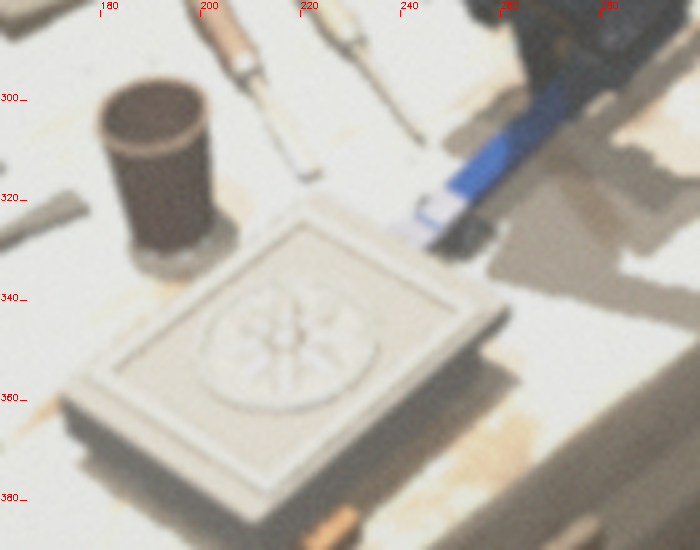

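>>> {"fn": "arm_command", "kwargs": {"series": [0, 0, 0.007, 0, 0, 0, 0, 0, 0.007, 0, 0, 0, 0.0019, -0.02, 0.002, 0, 0, 0, 0.0019, -0.02, 0.002, 0, 0, 0, 0.0019, -0.02, 0.003, 0, 0, 0, 0.0019, -0.02, 0.005, 0, 0, 0, 0.0019, -0.02, 0.01, 0, 0, 0, 0, 0, 0, 0, 0, 0]}}

```text
time_s: 21.1
ee_pos: [571.3, 220.6, 63.8]
ee_rot: [179.9, 7.2, 95.6]
force: [-0.2, -0.8, -9.1]
gripper_width: 23.8
```

```bash
python3 - <<'E'
from plan import *
snap('side','side24');snap('top','top24')
s=env.state();p,R=now();print(p,s['ee_rot'],s['force'],s['gripper_width'])
crop('side24',160,280,140,110,5)
M=barW([[195,0,20.6],[195,0,24],[114,0,0]]);print(M)
T=load('top24')
for q in [(349,200),(349,302),(480,265),(100,302)]: print(q,atz(T,*q,0).round())
E
```

```text
[571.14908448 222.44692966  63.19364608] [179.92475122   7.0907721   95.64084938] [ 0.3971814  -0.89545413 -9.17323283] 23.31784617050375
[[552.02650692 415.95111763  46.66439118]
 [551.98080973 416.3683476   50.0383845 ]
 [560.20417247 333.431933    36.22073496]]
(349, 200) [753. -70.   0.]
(349, 302) [378. -60.   0.]
(480, 265) [ 503. -541.    0.]
(100, 302) [390. 841.   0.]
```

View pics/side24_c160_280.png

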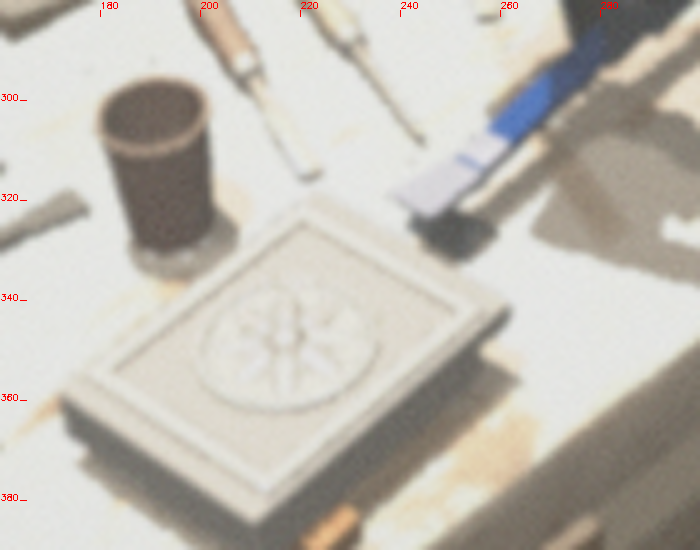

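View pics/top24.png

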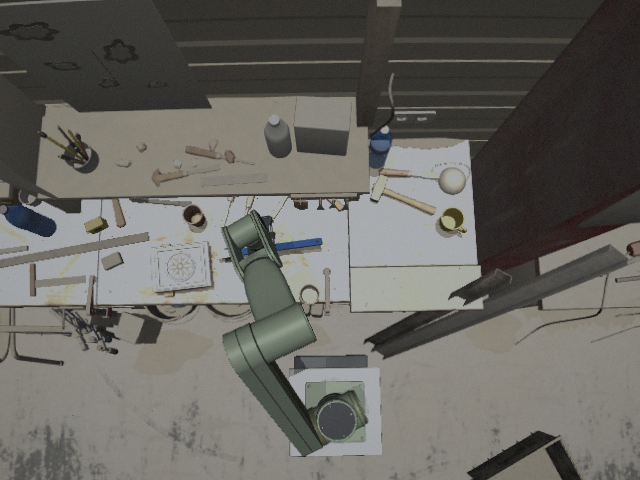

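>>> {"fn": "arm_command", "kwargs": {"series": [0.0044, -0.05, 0.005, 0.04, 0.004, 0, 0.0044, -0.05, 0.005, 0.04, 0.004, 0, 0.0044, -0.05, 0, 0.04, 0.004, 0, 0.0044, -0.05, 0, 0.04, 0.004, 0, 0, 0, -0.05, 0, 0, 0, 0, 0, -0.05, 0, 0, 0, 0, 0, -0.015, 0, 0, 0, 0, 0, 0, 0, 0, 0, 0, 0, 0, 0, 0, 0]}}

```text
time_s: 21.95
ee_pos: [577.9, 143.3, 20.8]
ee_rot: [180.0, -0.1, 95.8]
force: [0.6, 0.7, -8.8]
gripper_width: 23.5
```

```bash
python3 - <<'E'
from plan import *
snap('side','side25')
s=env.state();p,R=now();print(p,s['ee_rot'],s['force'],s['gripper_width'])
L=scene();overlay('side25',L,'pics/o25.png',(200,210,160,120),5)
print(barW([[195,0,20.6],[-181,0,0],[144,0,0]]))
E
```

```text
[578.62918502 143.54374562  21.48326268] [ 1.79879276e+02 -1.03954977e-01  9.57825995e+01] [ 0.05029887  0.86678098 -8.12262277] 23.859720335949145
[[558.9676153  337.53580788  29.43703265]
 [596.89053183 -36.5086866    8.15491457]
 [564.14548657 286.83697103   8.74458015]]
```

View pics/o25.png

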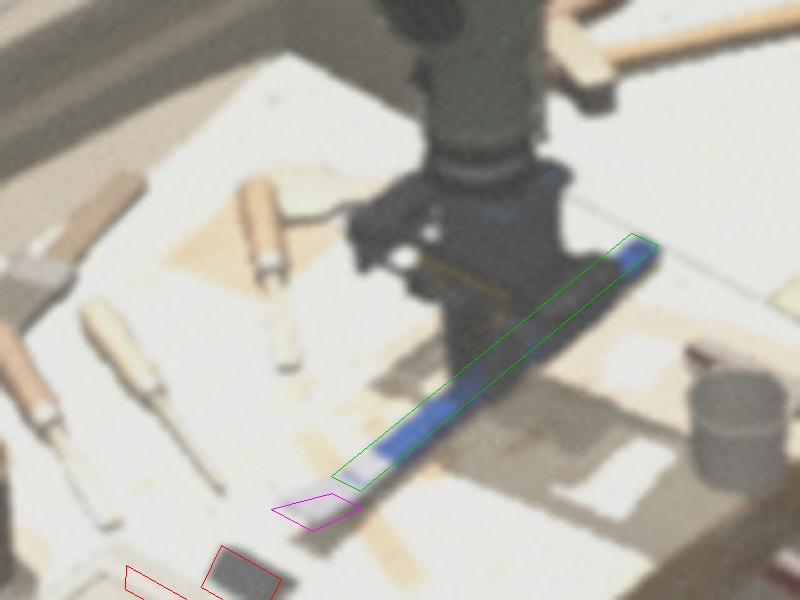

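Clear spot. Lower to contact.

>>> {"fn": "arm_command", "kwargs": {"series": [0, 0, -0.008, 0, 0, 0, 0, 0, -0.006, 0, 0, 0, 0, 0, -0.003, 0, 0, 0, 0, 0, 0, 0, 0, 0]}}

```text
time_s: 22.33
ee_pos: [578.2, 143.2, 14.2]
ee_rot: [179.9, -0.1, 95.8]
force: [-0.4, 1.2, -7.5]
gripper_width: 23.4
```

>>> {"fn": "arm_command", "kwargs": {"series": [0, 0, -0.002, 0, 0, 0, 0, 0, -0.002, 0, 0, 0, 0, 0, 0, 0, 0, 0]}}

```text
time_s: 22.58
ee_pos: [578.4, 143.2, 13.8]
ee_rot: [179.9, -0.1, 95.7]
force: [-3.2, 1.5, 4.2]
gripper_width: 23.6
```

>>> {"fn": "arm_command", "kwargs": {"series": [0, 0, 0, 0, 0, 0, 0, 0, 0, 0, 0, 0, 0, 0, 0, 0, 0, 0, 0, 0, 0, 0, 0, 0], "hand": 0.5}}

```text
time_s: 22.92
ee_pos: [578.2, 142.8, 12.4]
ee_rot: [179.9, -0.1, 95.7]
force: [0.2, -0.4, 0.6]
gripper_width: 45.1
```

>>> {"fn": "arm_command", "kwargs": {"series": [0, 0, 0.03, 0, 0, 0, 0, 0, 0.07, 0, 0, 0, 0, 0, 0.1, 0, 0, 0, 0, 0, 0.1, 0, 0, 0, -0.05, -0.07, 0.05, 0, 0, 0, -0.05, -0.07, 0.05, 0, 0, 0, -0.05, -0.07, 0.05, 0, 0, 0, -0.05, -0.07, 0, 0, 0, 0, -0.05, -0.07, 0, 0, 0, 0, -0.05, -0.07, 0, 0, 0, 0, -0.03, -0.08, 0, 0, 0, 0, -0.03, -0.08, 0, 0, 0, 0, 0, 0, 0, 0, 0, 0]}}

```text
time_s: 24.0
ee_pos: [431.7, -93.3, 192.4]
ee_rot: [-180.0, 0.0, 95.5]
force: [-1.0, 0.7, -0.0]
gripper_width: 45.7
```

```bash
python3 - <<'E'
from plan import *
snap('side','side26');snap('top','top26')
s=env.state();print(s['ee_pos'],s['force'],s['time_s'])
crop('side26',160,280,140,110,5);crop('top26',140,220,130,90,6)
E
```

```text
[433.57169684 -90.00539542 192.40743822] [-0.43070925 -0.0073218   0.7549543 ] 24.1
```

View pics/top26.png

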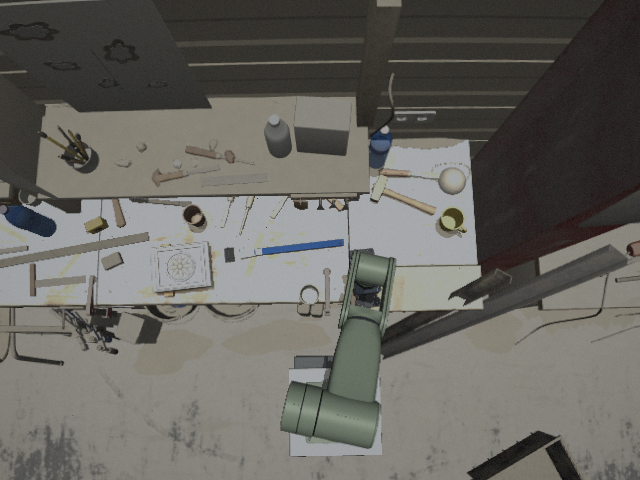

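View pics/side26_c160_280.png

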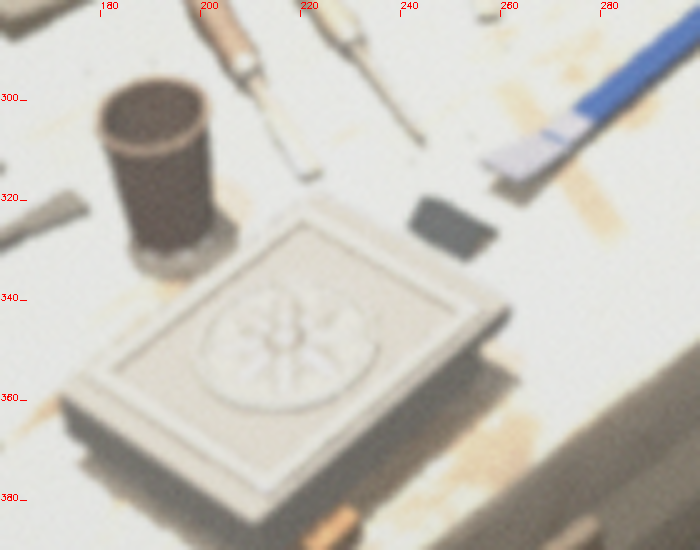

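View pics/top26_c140_220.png

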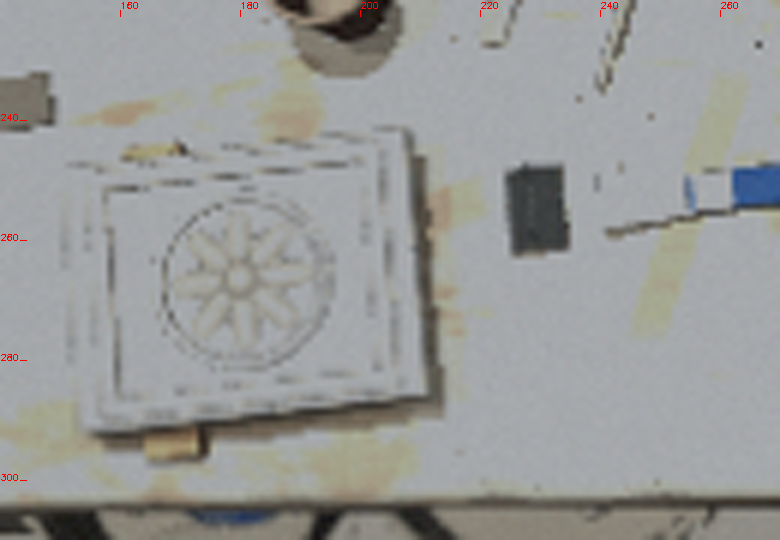

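View pics/side26.png

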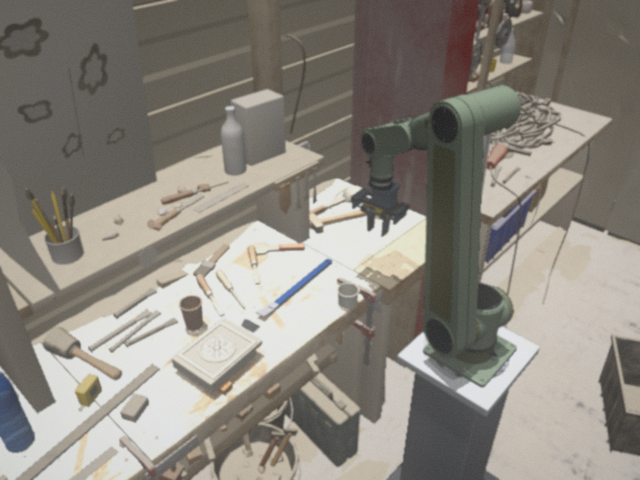

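```bash
python3 - <<'E'
from plan import *
T=load('top26');S=load('side26')
c=lambda x,y:(140+x/6-.5,220+y/6-.5); cs=lambda x,y:(160+x/5-.5,280+y/5-.5)
UL,UR,LR,LL=[80,90,40],[80,-118,40],[-80,-118,40],[-80,90,40]
tt=[(UL,c(64,165)),(UR,c(408,128)),(LR,c(428,396)),(LL,c(85,430))]
ss=[(UL,cs(60,402)),(LL,cs(252,525)),(LR,cs(511,312)),(UR,cs(312,192))]
for lean in (10,5,2,0,-2.5):
    r=fit([(T,tt),(S,ss)],[506,550,6],lean,20,[0,45,0]);print(lean,r[0].round(1),np.sqrt((r[1]**2).mean()).round(2))
r=fit([(T,tt)],[506,550,6],0,20,[0,45,0]);print('top',r[0]);r=fit([(S,ss)],[506,550,6],0,20,[0,45,0]);print('side',r[0])
crop('side26',220,320,60,60,11)
E
```

```text
10 [509.  556.9   7. ] 2.37
5 [508.9 553.5   6.4] 1.37
2 [508.2 551.9   5.7] 1.11
0 [507.8 550.6   5.4] 1.15
-2.5 [507.9 548.5   5.1] 1.47
top [507.94402445 546.728532     5.29905235]
side [505.2292885  555.16043844   5.98617815]
```

View pics/side26_c220_320.png

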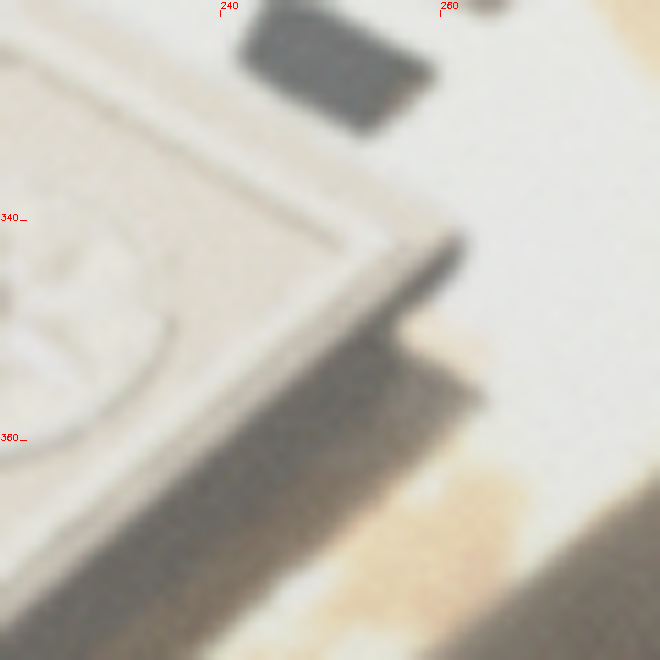

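```bash
python3 -c "
from workcell import env
print(env.job_done())"
```

```text
the job is handed in; nothing more can be done
None
```

The stone now lies level on the bearer and packer, and the bar lies flat on the bench. I handed the job in at about 24 s of the 72 s allowed.

1. **Levering:** I set the toe about 20 mm under the lip and levered the stone up over the steel angle. I let go with the handle's end on the bench, and the bar's weight alone held the stone up.
2. **Packer:** I carried the packer in beside the bar and pushed it in until its tail was just under the lip. From the arm's pose that puts about 85 mm of it under the stone's underside. Pushing it met almost no force.
3. **Lowering:** I took the bar again and let the stone down in small steps, then drew the bar out once it hung free. It now lies with its toe about 95 mm in front of the lip.

**Last checks:**
- **Level and place:** The corner fit matches the stone level to within about 2°. It is about 2 mm from where it started.
- **Packer:** It is hidden completely under the stone, so its depth comes from the push and was not seen directly.
- **Surroundings:** The pot, mug, hammer and steel angle look unmoved, and the gripper is clear of everything.

**Disagreement:** Along y, the two cameras placed the stone up to 9 mm apart. I used the value fitted to both, which agreed with the arm's own readings for the bar, so the figures above are good to only a few millimetres.

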